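# Load a finial into the collet stand and set the collar free-running

### The arm

A 7-joint arm with a two-finger parallel gripper is mounted at the origin on a cart in front of the work surface, level with it; the furniture and walls round the work are solid. World frame = base frame: x ahead of the robot, y to its left, z up, the work surface at z = 0. Lengths are in m, angles in rad, forces in N, time in s.
With the tool pointing down it reaches from about 0.425 to 0.95 m from the base axis. Payload 4.7 kg.
Tool frame: the origin (TCP) lies where the fingers leave the gripper's body, on its centre line; the fingertips stand 70 mm ahead of it and the grasp point (between the pads) lies 51 mm ahead of it; z points along the fingers, x is the direction in which the jaws open and shut, and the axes are right-handed (so a half turn about z gives the same grasp; the last joint's range is limited). The gripper opens to 87 mm and grips with 3 to 60 N. Pads are 19 mm wide; open, the fingers measure 117 mm over their backs; the gripper's body (75 mm by 190 mm) begins 51 mm behind the grasp point.
Start: joints at [1.316, 0.469, -0.049, 1.532, 0.024, 1.141, -0.082], TCP at [0.151, -0.658, 0.292] pointing down, gripper open.
Joint ranges: [-2.59, 2.59], [-0.33, 1.99], [-1.39, 1.29], [0.1, 2.45], [-1.04, 4.18], [0.21, 1.99], [-2.66, 2.66]. Speed limits (rad/s): [2.57, 2.57, 3.14, 3.14, 3.14, 3.14, 3.14].

### API

Orientations are given as a rotation vector (axis times angle).
In Python, from workcell import bot gives the robot as it stands.
- The arm moves only by the shell command python3 -m handwheel 'ROWS' [FORCE]. ROWS is JSON, a list of rows, each an object of numbers: "x", "y", "z": the shift along the tool's x, y, z in m; "rx", "ry", "rz": the turn, a rotation vector about the tool's x, y, z in degrees; "fingers": the gripper command: -1 is fully open, 1 is shut, values between are in proportion. In form: [{"x": .., "y": .., "z": .., "rx": .., "ry": .., "rz": .., "fingers": ..}, ...]. A call has 1 to 5 rows; each row shifts and turns the commanded pose from where the row before left it, along the tool's axes as they then stand; what a row does not reach is not made up. A row lasts 1/10 s, in which the tool goes at most 50 mm and 8.59 degrees, less where a joint would pass 70% of its speed; a pose out of reach is approached as far as the arm can. A call with a gripper value outside its range is refused whole. The fingers move at their own pace and stop on an object; FORCE is the grip in N (left out, the last holds). Time passes only in rows, so rows that do not move let the fingers close. It gives the time, the measured TCP pose, the force and the opening at its end, in the units of the state.
- bot.get_state(): the state, without advancing time (a new reading comes with each control period).
- bot.capture(name): name is "scene" or "top" or "wrist"; returns the picture (400x640x3 uint8, red, green, blue); there is no depth.
- bot.calibration(name): a dict with "vertical_fov" (degrees; the focal length in pixels is half the picture's height over the tangent of half this angle, whatever the lens; pixels are square), "cx", "cy" (the principal point, pixels), "R" (3x3) and "t" (3): a world point X has camera coordinates R X + t. Camera axes: x right, y down, z forward; pixel columns grow to the right and rows downward; lengths in m; the calibration is good to about 2 mm. A picture is of the moment at which its call begins: read the wrist's pose just before it. calibration takes no time and is no camera call; for the wrist camera it gives the pose at the moment of the call.
- bot.sign_off(): hands the job in, once; it reports no verdict.
The state is a dict: "time_s": time; "qpos": joint angles; "qvel": joint speeds; "joint_torque": joint torques, N m; "eef_pos": TCP position; "orientation": TCP orientation; "contact_force": force on the tool from outside, world axes, zero at the start; "torque": the same for the moment, N m; "finger_gap": finger opening in m.
Only numpy, scipy, OpenCV 4.12 (cv2) and the standard library are available. Lean on these libraries where they do the work, as an engineer would, in place of code of your own. Each camera call takes 0.05 s, during which the arm holds its last target.

### The job

Lower the dark wooden finial gently, foot first, down through the brass collar until it stands on the bottom of the collet stand's deep bore, and let go of it. Then screw the knurled brass collar down (clockwise seen from above) until it bottoms out, back it off a quarter turn so that the finial stays free to turn, and finish while still gripping the collar there, without letting go. Do not bump or move the pale finial, the beaker or the tan block.

Things in the scene. Friction and masses are not known exactly. Their poses are not given: they have to be found in the camera images.
- dark_finial_mid (a point): centre (half-way up) of the dark brown wooden finial, the one to load: loose, 96 mm tall, 90 g, standing on its foot, round about its upright z. Foot 24 mm across, belly 34 mm at 30 mm up, neck 19 mm at 67 mm, top knob 30 mm across, straight-sided from 77 to 88 mm above the foot. Grip the knob, fingertips at most 12 mm below its middle: only the knob stands out of the collar once home
- dark_finial_foot (a point): centre of the underside of the dark finial's foot (48 mm below the point above)
- pale_finial_mid (a point): centre (half-way up) of the pale plaster-white finial, same shape and size as the dark one; a bystander, leave it alone
- stand_seat (a point): centre of the flat floor of the stand's bore, 18 mm above the bench. The stand is a grey upright round column 53 mm across, bolted to the bench on a round foot 104 mm across. The bore is 40 mm in diameter; a finial standing on its floor reaches 114 mm above the bench, 30 mm above the top of the lowered collar, which rings the top of the column
- stand_shoulder (a point): point on the stand's axis at the height of the shoulder, 60 mm above the bench, on which the collar bottoms out
- collar_grip (a point): centre of the knurled brass collar, on the stand's axis, half-way up it. A ring 58 mm across over the knurls, 24 mm tall, 40 mm bore, red mark on its top and side at its own -x; captive, already started on the thread. Right-hand thread, 6 mm a turn: clockwise from above lowers it. The column below is narrower, so fingertips may reach 10 mm below the collar
- collar (a joint): turn of the collar in rad: 0 when bottomed out on the shoulder (hard stop), growing as it is unscrewed, counter-clockwise from above, up to 4.2; it starts between 1.8 and 3.2 and stays where it is left. Turning takes about 0.1 N m
- beaker: empty blue plastic beaker, 74 mm across and 91 mm tall, standing behind the work; origin at the centre of its underside; a bystander
- tan_block: tan rectangular block 45 x 60 x 22 mm lying behind the work; origin at the centre of its underside; a bystander
Mind the look-alikes: they are no part of the job. Leave any blue, purple or red look-alike of the part that bears dark_finial_mid alone.

How it is judged:
On the way, in this order (a step that is already met when the one before it is completed fails the run):
1. the dark finial stands on the floor of the bore, upright and let go of (horizontal distance between dark_finial_foot and stand_seat below 0.01 m and z of dark_finial_foot in the frame of stand_seat below 0.004 m and angle between dark_finial_mid's own z axis and vertical below 0.2 rad and contact force between the fingers and dark_finial below 0.2 N), for 0.2 s.
2. the collar is screwed down until it bottoms out (within 0.1 rad of the stop) (value of joint collar below 0.1 rad), for 0.1 s.
At the end, for the whole second after the job is handed in: The collar is backed off a quarter turn from its stop (1.57 rad, give or take 0.37), still, and gripped by the fingers (more than 3 N); the dark finial stands on the floor of the bore (within 4 mm in height, 10 mm sideways, 0.2 rad of upright), not touched by the fingers (all of step 1 and value of joint collar between 1.2 and 1.94 rad and velocity of joint collar between -0.1 and 0.1 rad/s and contact force between the fingers and collar above 3 N); the arm keeps its last pose, push and grip.
It fails at once if the dark finial is dropped (moves faster than 0.45 m/s with the fingers off it) (contact force between the fingers and dark_finial below 0.05 N and linear speed of dark_finial above 0.45 m/s).
It fails at once if the dark finial is pressed hard on the stand (over 35 N) (contact force between dark_finial and stand above 35 N).
It fails at once if the pale finial is moved more than 30 mm or tipped (distance of pale_finial_mid from where it was at the start of the episode above 0.03 m or angle between pale_finial_mid's own z axis and vertical above 0.4 rad).
It fails at once if the beaker or the tan block is moved more than 30 mm (distance of any of beaker, tan_block from where it was at the start of the episode above 0.03 m).
It also fails if it takes over 64 s, if anything falls off the work surface, if the arm or the gripper's body presses on something with over 40 N, if the wrist force passes 120 N, or if a joint passes its speed limit or range.

## Working session

There is one attempt and no reset: what is moved stays moved. The work goes in short steps, Python scripts to look and compute and a shell command to move; the robot and the scene stay as the last step left them, time stands still between calls to the robot, and variables do not carry over. Pictures are saved under pics/ and viewed, and the job is handed in when it is done.

```bash
ls; mkdir -p pics; python3 - <<'E'
from workcell import bot
import cv2
print(bot.get_state())
for n in("scene","top","wrist"):
    c=bot.calibration(n);print(n,c)
    im=bot.capture(n);cv2.imwrite(f"pics/{n}0.png",im[:,:,::-1])
E
```

```text
pics
{'time_s': 0.0, 'qpos': array([ 1.31609651,  0.46946468, -0.04859208,  1.53370918,  0.02410842,
        1.14100106, -0.08231574]), 'qvel': array([0.00048312, 0.00103842, 0.00070247, 0.0014365 , 0.00036798,
       0.00211132, 0.00092113]), 'joint_torque': array([-4.38220577e-04, -5.07977843e+01, -8.06168583e-02, -2.36153018e+01,
       -6.12201076e-02,  3.78665782e-02,  1.83713951e-04]), 'eef_pos': array([ 0.15102819, -0.65740293,  0.29117717]), 'orientation': array([-2.45666175,  1.95627544,  0.00253116]), 'contact_force': array([ 0.6787354 , -0.49748398,  0.38690927]), 'torque': array([-0.00078347,  0.01871004,  0.02455988]), 'finger_gap': 0.08697000782856319}
scene {'vertical_fov': 46.470699117732295, 'cx': 317.5811424937511, 'cy': 202.27544569483078, 'R': array([[-0.87466742, -0.48456318,  0.0124674 ],
       [-0.31738379,  0.55307865, -0.77030613],
       [ 0.36636654, -0.67771862, -0.63755238]]), 't': array([0.53414549, 0.18883167, 0.84197431])}
top {'vertical_fov': 42.9423623921174, 'cx': 319.1941729420026, 'cy': 198.32128931333315, 'R': array([[-1.10170507e-01, -9.93912631e-01,  3.75992638e-04],
       [-9.68696389e-01,  1.07290718e-01, -2.23866050e-01],
       [ 2.22462955e-01, -2.50276589e-02, -9.74619849e-01]]), 't': array([0.15071552, 0.55326496, 1.08193387])}
wrist {'vertical_fov': 61.546037118467424, 'cx': 320.7552661698453, 'cy': 203.00975859692034, 'R': array([[ 0.22379033, -0.97463374, -0.00263959],
       [-0.93773182, -0.21605374,  0.27199229],
       [-0.26566316, -0.05839402, -0.96229581]]), 't': array([-0.67407917, -0.03334213,  0.3913282 ])}
```

View pics/scene0.png

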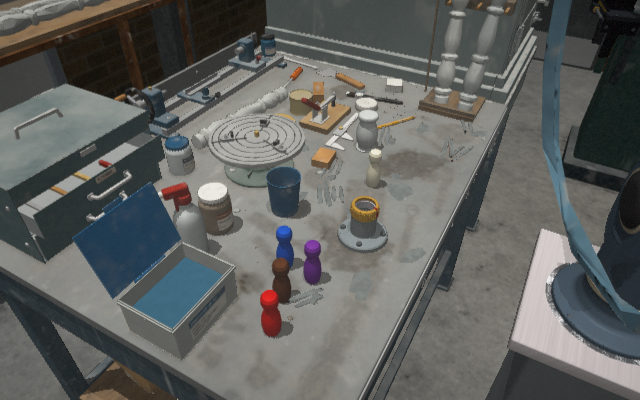

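View pics/top0.png

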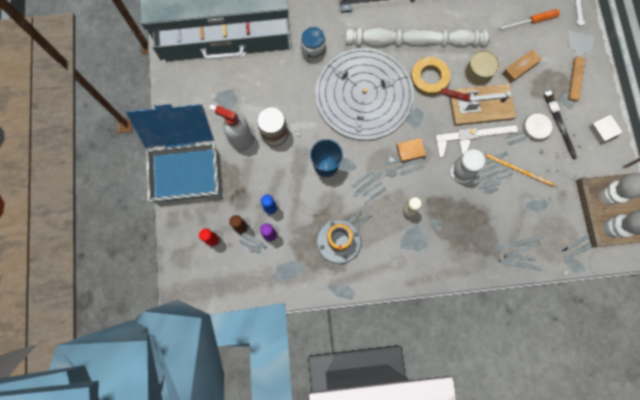

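View pics/wrist0.png

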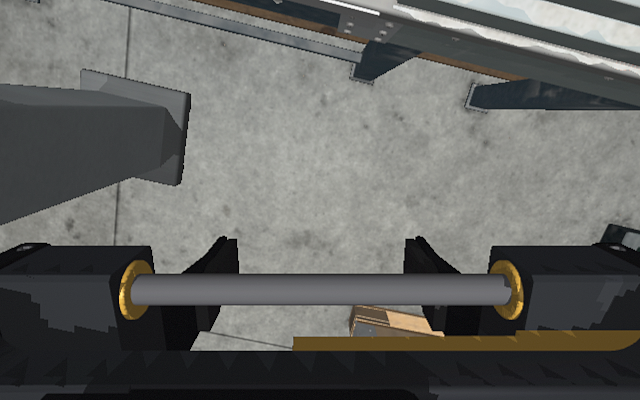

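```bash
python3 - <<'E'
import cv2,numpy as np
s=cv2.imread('pics/scene0.png');t=cv2.imread('pics/top0.png')
a=cv2.resize(s[190:350,240:400],(480,480),interpolation=cv2.INTER_CUBIC)
b=cv2.resize(t[180:280,190:390],(800,400),interpolation=cv2.INTER_CUBIC)
cv2.imwrite('pics/c1.png',a);cv2.imwrite('pics/c2.png',b)
E
```

```text
(no output)
```

View pics/c1.png

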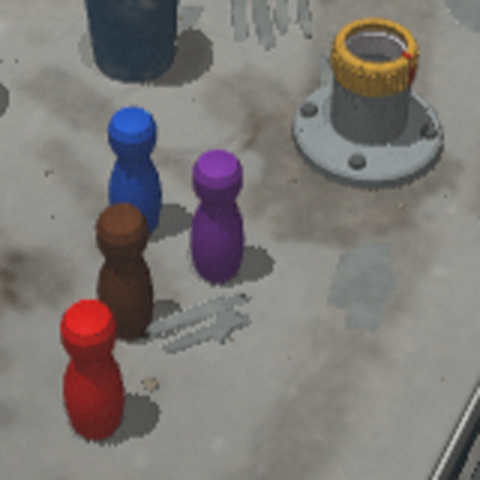

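View pics/c2.png

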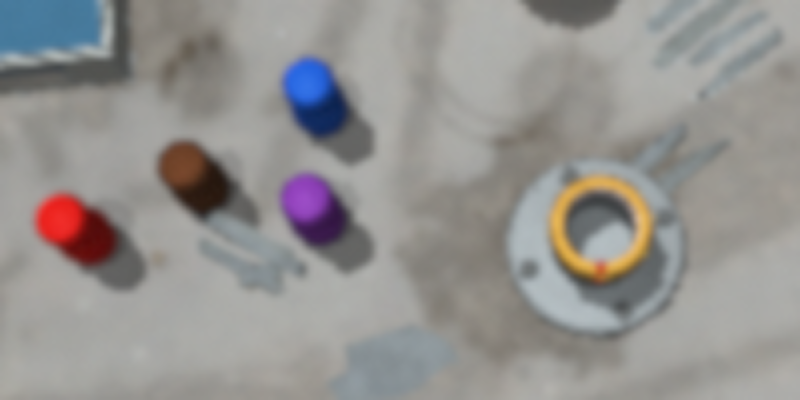

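```bash
cat > h.py <<'E'
from workcell import bot
import numpy as np, cv2
def K(n,c=None):
    c=c or bot.calibration(n); f=200/np.tan(np.radians(c['vertical_fov']/2)); return c,f
def ray(n,u,v,c=None):
    c,f=K(n,c); d=np.array([(u-c['cx'])/f,(v-c['cy'])/f,1]); R=np.array(c['R']);t=np.array(c['t'])
    d=R.T@d; return -R.T@t, d/np.linalg.norm(d)
def plane(n,u,v,z,c=None):
    o,d=ray(n,u,v,c); return o+d*(z-o[2])/d[2]
def tri(*rs):
    A=sum(np.eye(3)-np.outer(d,d) for o,d in rs); b=sum((np.eye(3)-np.outer(d,d))@o for o,d in rs)
    p=np.linalg.solve(A,b); return p,[np.linalg.norm(np.cross(p-o,d)) for o,d in rs]
def proj(n,X,c=None):
    c,f=K(n,c); q=np.array(c['R'])@X+np.array(c['t']); return c['cx']+f*q[0]/q[2],c['cy']+f*q[1]/q[2]
def big(m):
    n,l,st,ce=cv2.connectedComponentsWithStats(m.astype(np.uint8)); i=1+np.argmax(st[1:,4]); return l==i
E
python3 - <<'E'
from h import *
for n in('scene','top'): print(n,ray(n,320,200)[0])
p=tri(ray('scene',280.7,263.3),ray('top',236,220.8));print('dark knob top',p)
s=cv2.imread('pics/scene0.png');t=cv2.imread('pics/top0.png')
def hsv(i):return cv2.cvtColor(i,cv2.COLOR_BGR2HSV)
out={}
for n,im,roi in(('scene',s,(190,225,345,385)),('top',t,(220,255,322,360))):
    h=hsv(im);m=((h[...,0]>10)&(h[...,0]<28)&(h[...,1]>110)&(h[...,2]>90))
    z=np.zeros_like(m);z[roi[0]:roi[1],roi[2]:roi[3]]=1;m=big(m&z)
    cs,_=cv2.findContours(m.astype(np.uint8),cv2.RETR_CCOMP,cv2.CHAIN_APPROX_NONE)
    for c in cs:
        if len(c)>20: print(n,'collar',len(c),cv2.fitEllipse(c),cv2.boundingRect(c))
    # brown
    m=((h[...,0]<15)&(h[...,1]>90)&(h[...,2]<130)&(h[...,2]>15));z=np.zeros_like(m)
    if n=='scene': z[250:306,268:296]=1
    else: z[208:240,226:255]=1
    m=big(m&z);ys,xs=np.where(m);print(n,'brown',xs.min(),xs.max(),ys.min(),ys.max())
E
```

```text
scene [0.21866056 0.72501014 0.67560151]
top [0.31185997 0.11751613 1.1782748 ]
dark knob top (array([0.53092603, 0.27513861, 0.08888013]), [np.float64(0.0003732336372924384), np.float64(0.00037323363729262557)])
scene collar 84 ((364.2447814941406, 208.47262573242188), (25.641347885131836, 28.052724838256836), 90.36647033691406) (350, 196, 30, 26)
scene collar 56 ((365.4277648925781, 204.59349060058594), (12.799427032470703, 22.76833724975586), 97.12378692626953) (354, 198, 24, 14)
scene brown 269 290 278 305
top collar 71 ((339.7467956542969, 236.8332061767578), (24.142744064331055, 25.500253677368164), 167.57553100585938) (328, 224, 25, 27)
top collar 56 ((340.1759338378906, 236.1412811279297), (19.65476417541504, 20.38412094116211), 172.71002197265625) (330, 226, 21, 22)
top brown 230 245 216 232
```

```bash
python3 - <<'E'
from h import *
print('collar top hole',tri(ray('scene',365.4,204.0),ray('top',340.2,236.1)))
# flange in scene crop: spans x 293..445,y 83..187 /3 ; top crop spans 507..686, 160..335 /4
print('flange scene@z.008',plane('scene',240+368/3,190+131/3,.008),'top',plane('top',190+597/4,180+247/4,.008))
print('pale', tri(ray('scene',375.5,154),ray('top',414,203.5)))
for z in(.09,.096):
  print('dark',plane('scene',280.7,263.3,z),plane('top',236,220.8,z))
for nm,u in(('red',(190+62/4,180+218/4)),('purple',(190+307/4,180+198/4)),('blue',(190+310/4,180+82/4))): print(nm,plane('top',*u,.096))
print(tri(ray('scene',240+88/3,190+316/3),ray('top',205.5,234.5)),tri(ray('scene',240+217/3,190+168/3),ray('top',266.8,229.5)))
E
```

```text
collar top hole (array([0.47329122, 0.05343404, 0.08393994]), [np.float64(0.00031914794347472335), np.float64(0.0003191479434747135)])
flange scene@z.008 [0.47117531 0.05828878 0.008     ] top [0.47129472 0.05266602 0.008     ]
pale (array([ 0.52616814, -0.11623609,  0.08727211]), [np.float64(0.00019861740451419062), np.float64(0.0001986174045142349)])
dark [0.53071647 0.27605522 0.09      ] [0.53034271 0.27483989 0.09      ]
dark [0.52751918 0.28065516 0.096     ] [0.52913815 0.27397251 0.096     ]
red [0.50651581 0.3413073  0.096     ]
purple [0.50285708 0.20956396 0.096     ]
blue [0.56646374 0.2023543  0.096     ]
(array([0.50845623, 0.34289417, 0.09000637]), [np.float64(0.0009036607181986072), np.float64(0.0009036607181986925)]) (array([0.5051823 , 0.21047357, 0.08682427]), [np.float64(0.0007421670021852838), np.float64(0.0007421670021853849)])
```

```bash
cat >> h.py <<'E'
from scipy.spatial.transform import Rotation as Ro
def stat(): 
    s=bot.get_state(); R=Ro.from_rotvec(s['orientation']).as_matrix(); return s,R
def to(x,y,z=None):
    s,R=stat(); p=np.array(s['eef_pos']); d=np.array([x,y,p[2] if z is None else z])-p
    v=R.T@d; print('t',round(s['time_s'],2),'pos',p.round(4),'toolshift mm',(v*1000).round(1),'xaxis deg',np.degrees(np.arctan2(R[1,0],R[0,0])).round(1),'tilt',np.degrees(np.arccos(-R[2,2])).round(2),'q',np.array(s['qpos']).round(2),'F',np.array(s['contact_force']).round(1),'gap',round(s['finger_gap'],4))
E
python3 -c "
from h import *
to(.5,-.3,.3);to(.53,.275,.3);to(.53,.275,.292);print(stat()[1].round(3))"
```

```text
t 0.15 pos [ 0.1511 -0.6575  0.2915] toolshift mm [-270.3 -420.1   -8.2] xaxis deg -77.1 tilt 0.08 q [ 1.32  0.47 -0.05  1.53  0.02  1.14 -0.08] F [ 1.  -0.6  0. ] gap 0.0872
t 0.15 pos [ 0.1511 -0.6575  0.2915] toolshift mm [-824.  -578.1   -7.4] xaxis deg -77.1 tilt 0.08 q [ 1.32  0.47 -0.05  1.53  0.02  1.14 -0.08] F [ 1.  -0.6  0. ] gap 0.0872
t 0.15 pos [ 0.1511 -0.6575  0.2915] toolshift mm [-8.240e+02 -5.781e+02  6.000e-01] xaxis deg -77.1 tilt 0.08 q [ 1.32  0.47 -0.05  1.53  0.02  1.14 -0.08] F [ 1.  -0.6  0. ] gap 0.0872
[[ 0.224 -0.975 -0.   ]
 [-0.975 -0.224  0.001]
 [-0.001  0.    -1.   ]]
```

```bash
python3 -c "
from h import *
for u in((580,180),(590,245),(637,235)): print(plane('top',*u,0.02))
for z in (0,.2): print(proj('top',np.array([.15,-.65,z])),proj('top',np.array([.35,-.4,z])))
"
```

```text
[ 0.55260807 -0.52814811  0.02      ]
[ 0.39900844 -0.51637106  0.02      ]
[ 0.40976803 -0.62910555  0.02      ]
(np.float64(669.7973799838892), np.float64(350.3034941629452)) (np.float64(540.7543158060911), np.float64(272.78232614008976))
(np.float64(742.8015984625249), np.float64(357.6261194853138)) (np.float64(585.0936052532272), np.float64(264.31770381409706))
```

```bash
python3 -m handwheel '[{"x":-0.036,"y":-0.034,"fingers":-1},{"x":-0.036,"y":-0.034,"fingers":-1},{"x":-0.036,"y":-0.034,"fingers":-1},{"x":-0.036,"y":-0.034,"fingers":-1},{"x":-0.036,"y":-0.034,"fingers":-1}]' 20; python3 -m handwheel '[{"x":-0.036,"y":-0.034,"fingers":-1},{"x":-0.037,"y":-0.0305,"fingers":-1},{"x":-0.037,"y":-0.0305,"fingers":-1},{"x":-0.037,"y":-0.0305,"fingers":-1},{"x":-0.037,"y":-0.0305,"fingers":-1}]'
python3 -m handwheel '[{"x":-0.037,"y":-0.0305,"fingers":-1},{"x":-0.037,"y":-0.0305,"rz":-8.5,"fingers":-1},{"rz":-8.5,"fingers":-1},{"rz":-8.5,"fingers":-1},{"rz":-8.5,"fingers":-1}]'
python3 -m handwheel '[{"rz":-8.5,"fingers":-1},{"rz":-8.5,"fingers":-1},{"rz":-8.5,"fingers":-1},{"rz":-8.5,"fingers":-1},{"rz":-8.5,"fingers":-1}]'
python3 -c "
from h import *
to(.5,.17,.3);to(.53,.275,.3)"
```

```text
t 0.15 pos [ 0.1511 -0.6575  0.2915] toolshift mm [-728.4 -525.4   -7.5] xaxis deg -77.1 tilt 0.08 q [ 1.32  0.47 -0.05  1.53  0.02  1.14 -0.08] F [ 1.  -0.6  0. ] gap 0.0872
t 0.15 pos [ 0.1511 -0.6575  0.2915] toolshift mm [-824.  -578.1   -7.4] xaxis deg -77.1 tilt 0.08 q [ 1.32  0.47 -0.05  1.53  0.02  1.14 -0.08] F [ 1.  -0.6  0. ] gap 0.0872$[0]: bad value
$[0]: bad value
$[0]: bad value
$[0]: bad value
```

```bash
python3 -m handwheel '[{"x":-0.036,"y":-0.034,"z":0,"rx":0,"ry":0,"rz":0,"fingers":-1}]' 20;python3 -m handwheel -h | head -30
```

```text
time_s: 0.25
eef_pos: [0.171, -0.6189, 0.291]
orientation: [2.445, -1.966, -0.002]
contact_force: [-0.5, -0.2, 0.3]
finger_gap: 0.0874invalid input: not JSON, or not a number
```

```bash
python3 -c "
from h import *
to(.5,.17,.3)"
```

```text
t 0.25 pos [ 0.171  -0.6189  0.291 ] toolshift mm [-700.  -490.4  -12.2] xaxis deg -77.6 tilt 0.24 q [ 1.27  0.42 -0.06  1.62  0.03  1.11 -0.14] F [-0.5 -0.2  0.3] gap 0.0874
```

All keys are needed.

```bash
python3 -m handwheel '[{"x":-0.036,"y":-0.034,"z":0,"rx":0,"ry":0,"rz":0,"fingers":-1},{"x":-0.036,"y":-0.034,"z":0,"rx":0,"ry":0,"rz":0,"fingers":-1},{"x":-0.036,"y":-0.034,"z":0,"rx":0,"ry":0,"rz":0,"fingers":-1},{"x":-0.036,"y":-0.034,"z":0,"rx":0,"ry":0,"rz":0,"fingers":-1},{"x":-0.036,"y":-0.034,"z":0,"rx":0,"ry":0,"rz":0,"fingers":-1}]' 20; python3 -m handwheel '[{"x":-0.037,"y":-0.0305,"z":0,"rx":0,"ry":0,"rz":0,"fingers":-1},{"x":-0.037,"y":-0.0305,"z":0,"rx":0,"ry":0,"rz":0,"fingers":-1},{"x":-0.037,"y":-0.0305,"z":0,"rx":0,"ry":0,"rz":0,"fingers":-1},{"x":-0.037,"y":-0.0305,"z":0,"rx":0,"ry":0,"rz":0,"fingers":-1},{"x":-0.037,"y":-0.0305,"z":0,"rx":0,"ry":0,"rz":0,"fingers":-1}]'
python3 -m handwheel '[{"x":-0.037,"y":-0.0305,"z":0,"rx":0,"ry":0,"rz":0,"fingers":-1},{"x":-0.037,"y":-0.0305,"z":0,"rx":0,"ry":0,"rz":-8.5,"fingers":-1},{"x":0,"y":0,"z":0,"rx":0,"ry":0,"rz":-8.5,"fingers":-1},{"x":0,"y":0,"z":0,"rx":0,"ry":0,"rz":-8.5,"fingers":-1},{"x":0,"y":0,"z":0,"rx":0,"ry":0,"rz":-8.5,"fingers":-1}]'
python3 -m handwheel '[{"x":0,"y":0,"z":0,"rx":0,"ry":0,"rz":-8.5,"fingers":-1},{"x":0,"y":0,"z":0,"rx":0,"ry":0,"rz":-8.5,"fingers":-1},{"x":0,"y":0,"z":0,"rx":0,"ry":0,"rz":-8.5,"fingers":-1},{"x":0,"y":0,"z":0,"rx":0,"ry":0,"rz":-8.5,"fingers":-1},{"x":0,"y":0,"z":0,"rx":0,"ry":0,"rz":-8.5,"fingers":-1}]'
python3 -c "
from h import *
to(.5,.17,.3);to(.53,.275,.3)"
```

```text
time_s: 0.75
eef_pos: [0.3022, -0.3997, 0.2922]
orientation: [2.457, -1.957, 0.0]
contact_force: [0.5, -0.1, -0.9]
finger_gap: 0.0868
time_s: 1.25
eef_pos: [0.4092, -0.1854, 0.2924]
orientation: [2.457, -1.957, 0.001]
contact_force: [1.6, -0.1, 0.3]
finger_gap: 0.0867
time_s: 1.75
eef_pos: [0.4517, -0.1009, 0.292]
orientation: [2.927, -1.142, -0.001]
contact_force: [0.3, -0.3, -0.2]
finger_gap: 0.0873
time_s: 2.25
eef_pos: [0.4515, -0.1015, 0.2921]
orientation: [3.142, -0.006, -0.001]
contact_force: [0.9, 0.8, -0.4]
finger_gap: 0.0872
t 2.25 pos [ 0.4515 -0.1015  0.2921] toolshift mm [  47.5 -271.6   -7.9] xaxis deg -0.2 tilt 0.02 q [ 0.67  0.17 -0.6   1.99  0.11  1.02  0.02] F [ 0.9  0.8 -0.4] gap 0.0872
t 2.25 pos [ 0.4515 -0.1015  0.2921] toolshift mm [  77.1 -376.7   -8. ] xaxis deg -0.2 tilt 0.02 q [ 0.67  0.17 -0.6   1.99  0.11  1.02  0.02] F [ 0.9  0.8 -0.4] gap 0.0872
```

```bash
python3 -m handwheel '[{"x":0,"y":-0.03,"z":0,"rx":0,"ry":0,"rz":0,"fingers":-1},{"x":0,"y":-0.03,"z":0,"rx":0,"ry":0,"rz":0,"fingers":-1},{"x":0,"y":-0.03,"z":0,"rx":0,"ry":0,"rz":0,"fingers":-1},{"x":0,"y":0,"z":0,"rx":0,"ry":0,"rz":0,"fingers":-1}]'
python3 - <<'E'
from h import *
c=bot.calibration('wrist');im=bot.capture('wrist');cv2.imwrite('pics/w1.png',im[:,:,::-1])
import pickle;pickle.dump(c,open('w1.pkl','wb'))
to(.5,.17,.3); print(ray('wrist',320,200)); print(proj('wrist',np.array([.472,.054,.084])))
E
```

```text
time_s: 2.65
eef_pos: [0.4523, -0.0073, 0.2925]
orientation: [-3.14, 0.004, -0.001]
contact_force: [1.5, -0.2, -0.1]
finger_gap: 0.0865
t 2.7 pos [ 0.4524 -0.0097  0.2923] toolshift mm [  46.6 -180.    -7.7] xaxis deg -0.3 tilt 0.01 q [ 0.54  0.16 -0.67  2.01  0.11  1.02 -0.19] F [-0.  -0.6  0.2] gap 0.0872
(array([0.4526393 , 0.0643991 , 0.38487115]), array([-0.00361146, -0.26263936, -0.96488731]))
(np.float64(343.01460252682983), np.float64(120.6216585314723))
```

View pics/w1.png

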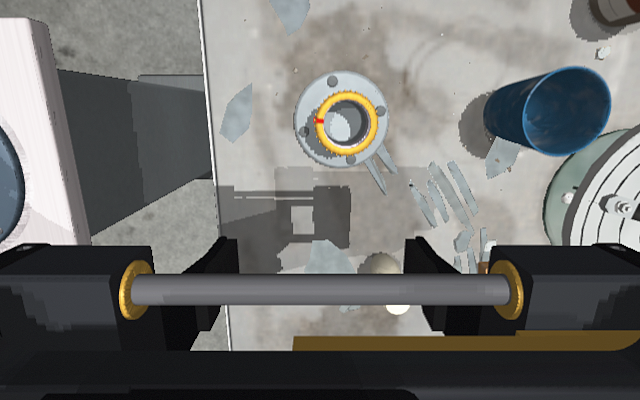

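```bash
python3 -m handwheel '[{"x":0.02,"y":-0.03,"z":0,"rx":0,"ry":0,"rz":0,"fingers":-1},{"x":0.02,"y":-0.03,"z":0,"rx":0,"ry":0,"rz":0,"fingers":-1},{"x":0,"y":0,"z":0,"rx":0,"ry":0,"rz":0,"fingers":-1}]'
python3 - <<'E'
from h import *
c=bot.calibration('wrist');im=bot.capture('wrist');cv2.imwrite('pics/w2.png',im[:,:,::-1])
import pickle;pickle.dump(c,open('w2.pkl','wb'))
c1=pickle.load(open('w1.pkl','rb'))
rs={}
for n,cc in(('w1',c1),('w2',c)):
    i=cv2.imread(f'pics/{n}.png');h=cv2.cvtColor(i,cv2.COLOR_BGR2HSV)
    m=((h[...,0]>12)&(h[...,0]<32)&(h[...,1]>120)&(h[...,2]>120));m[240:]=0;m[:,:200]=0;m[:,450:]=0
    m=big(m);cs,hi=cv2.findContours(m.astype(np.uint8),cv2.RETR_CCOMP,cv2.CHAIN_APPROX_NONE)
    for k in cs:
        if len(k)>30:
            e=cv2.fitEllipse(k);print(n,len(k),e)
            rs.setdefault(n,[]).append(ray('wrist',*e[0],c=cc))
print([ [plane('wrist',0,0,0)] and None ])
for a in rs['w1']:
    for b in rs['w2']: print(tri(a,b))
to(.53,.275,.3)
E
```

```text
time_s: 3.0
eef_pos: [0.4951, 0.051, 0.2925]
orientation: [-3.138, 0.009, -0.003]
contact_force: [-0.1, 0.3, -0.3]
finger_gap: 0.087
w1 203 ((345.899658203125, 122.93191528320312), (61.69572067260742, 63.901180267333984), 28.040771484375)
w1 152 ((345.23577880859375, 123.51289367675781), (49.82758712768555, 52.17052459716797), 87.22259521484375)
w2 187 ((298.5762634277344, 184.49851989746094), (50.2783317565918, 55.101417541503906), 94.59508514404297)
[None]
(array([0.47473169, 0.05475607, 0.0688571 ]), [np.float64(0.0009787000663281078), np.float64(0.0009787000663280965)])
(array([0.47444005, 0.0540469 , 0.06539388]), [np.float64(0.000900426882536662), np.float64(0.0009004268825366923)])
t 3.05 pos [0.4939 0.0489 0.292 ] toolshift mm [  34.4 -226.4   -7.8] xaxis deg -0.4 tilt 0.05 q [ 0.41  0.25 -0.7   1.92  0.18  1.04 -0.37] F [-0.6  0.1 -1. ] gap 0.087
```

View pics/w2.png

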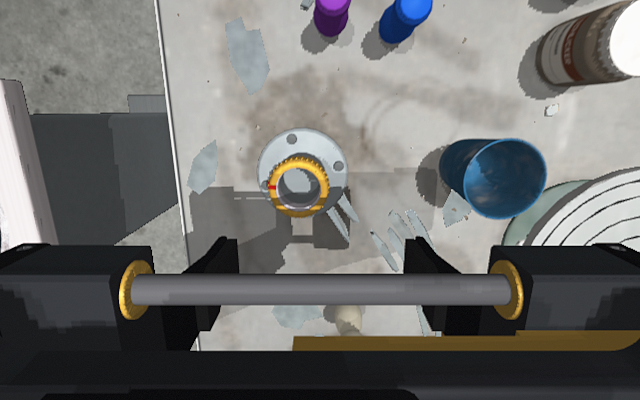

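```bash
python3 -m handwheel '[{"x":0.016,"y":-0.03,"z":0,"rx":0,"ry":0,"rz":0,"fingers":-1},{"x":0.016,"y":-0.04,"z":0,"rx":0,"ry":0,"rz":0,"fingers":-1},{"x":0,"y":-0.04,"z":0,"rx":0,"ry":0,"rz":0,"fingers":-1},{"x":0,"y":-0.04,"z":0,"rx":0,"ry":0,"rz":0,"fingers":-1},{"x":0,"y":0,"z":0,"rx":0,"ry":0,"rz":0,"fingers":-1}]'
python3 - <<'E'
from h import *
c=bot.calibration('wrist');im=bot.capture('wrist');cv2.imwrite('pics/w3.png',im[:,:,::-1])
import pickle;pickle.dump(c,open('w3.pkl','wb'))
for n in ('w1','w2'):
    i=cv2.imread(f'pics/{n}.png');cc=pickle.load(open(n+'.pkl','rb'))
    x,y=(300,80) if n=='w1' else (250,140)
    cv2.imwrite(f'pics/{n}c.png',cv2.resize(i[y:y+100,x:x+100],(500,500),interpolation=cv2.INTER_CUBIC))
    print(plane('wrist',345.2,123.5,.086,cc) if n=='w1' else plane('wrist',298.6,185.5,.086,cc))
to(.53,.275,.3)
E
```

```text
time_s: 3.55
eef_pos: [0.5254, 0.2022, 0.2923]
orientation: [-3.138, 0.005, 0.001]
contact_force: [-0.8, 0.6, 0.1]
finger_gap: 0.0872
[0.47365101 0.05435273 0.086     ]
[0.47511472 0.05820251 0.086     ]
t 3.6 pos [0.526  0.1989 0.2919] toolshift mm [  3.5 -76.1  -8.1] xaxis deg -0.4 tilt 0.05 q [ 0.13  0.37 -0.72  1.77  0.27  1.1  -0.69] F [0.1 0.  0.9] gap 0.0872
```

View pics/w3.png

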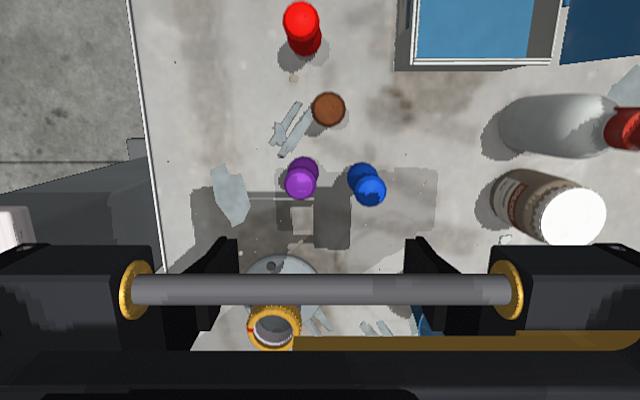

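View pics/w1c.png

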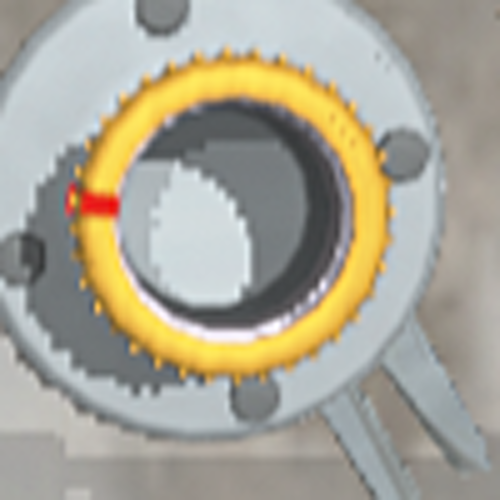

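View pics/w2c.png

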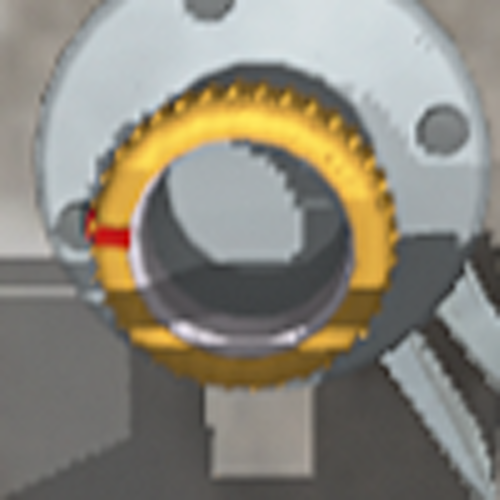

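```bash
python3 - <<'E'
from h import *
import pickle
W=[pickle.load(open(f'w{i}.pkl','rb')) for i in(1,2,3)]
print('collar',tri(ray('wrist',347,124,W[0]),ray('wrist',298.6,189,W[1])))
print('collar3',tri(ray('wrist',347,124,W[0]),ray('wrist',298.6,189,W[1]),ray('top',340.2,236.1),ray('scene',365.4,204)))
i=cv2.imread('pics/w3.png');h=cv2.cvtColor(i,cv2.COLOR_BGR2HSV)
m=((h[...,0]<18)&(h[...,1]>100)&(h[...,2]<200));z=np.zeros_like(m);z[85:135,305:350]=1;m=big(m&z)
k=max(cv2.findContours(m.astype(np.uint8),0,1)[0],key=len);e=cv2.minEnclosingCircle(k);print(e)
print('dark',tri(ray('wrist',*e[0],W[2]),ray('scene',280.7,263.3),ray('top',236,220.8)))
for z in(.088,.096):print(plane('wrist',*e[0],z,W[2]))
E
```

```text
collar (array([0.47514006, 0.05402868, 0.08313625]), [np.float64(0.0003732668022223091), np.float64(0.00037326680222232397)])
collar3 (array([0.4742605 , 0.05366455, 0.08346505]), [np.float64(0.0011612099692311984), np.float64(0.000884806881743474), np.float64(0.001247549787834218), np.float64(0.0007528427267446356)])
((328.2082214355469, 109.14022827148438), 17.00386619567871)
dark (array([0.53116917, 0.2755581 , 0.08890139]), [np.float64(0.0009101585374302567), np.float64(0.0002768726137889086), np.float64(0.0008008714958885827)])
[0.53171854 0.27629846 0.088     ]
[0.53155174 0.27629177 0.096     ]
```

```bash
python3 -m handwheel '[{"x":0.005,"y":-0.038,"z":0,"rx":0,"ry":0,"rz":0,"fingers":-1},{"x":0,"y":-0.038,"z":0.03,"rx":0,"ry":0,"rz":0,"fingers":-1},{"x":0,"y":0,"z":0.03,"rx":0,"ry":0,"rz":0,"fingers":-1},{"x":0,"y":0,"z":0,"rx":0,"ry":0,"rz":0,"fingers":-1},{"x":0,"y":0,"z":0,"rx":0,"ry":0,"rz":0,"fingers":-1}]'
python3 - <<'E'
from h import *
to(.5315,.276,.143)
im=bot.capture('wrist');cv2.imwrite('pics/w4.png',im[:,:,::-1])
E
```

```text
time_s: 4.1
eef_pos: [0.5333, 0.2709, 0.232]
orientation: [3.139, -0.021, -0.001]
contact_force: [-0.9, -0.6, 0.5]
finger_gap: 0.0875
t 4.1 pos [0.5333 0.2709 0.232 ] toolshift mm [-1.8 -5.3 89. ] xaxis deg -0.8 tilt 0.15 q [-0.03  0.49 -0.69  1.76  0.36  1.02 -0.87] F [-0.9 -0.6  0.5] gap 0.0875
```

View pics/w4.png

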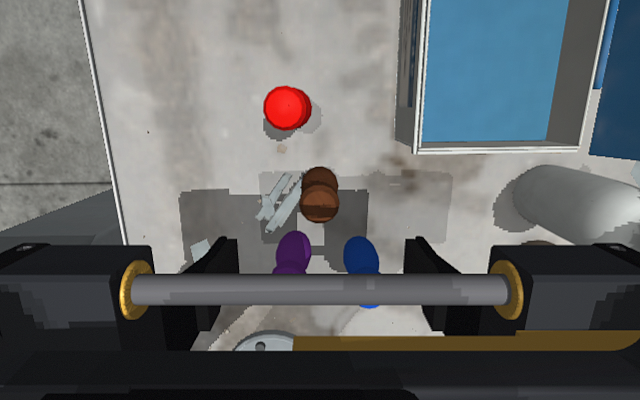

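```bash
python3 - <<'E'
from h import *
to(.5315,.276,.143)
print(plane('wrist',320,205,.096),plane('wrist',319,203,.096),proj('wrist',np.array([.5315,.276,.096])))
E
```

```text
t 4.15 pos [0.5338 0.2715 0.2331] toolshift mm [-2.4 -4.6 90.1] xaxis deg -0.8 tilt 0.1 q [-0.03  0.49 -0.69  1.76  0.36  1.02 -0.87] F [ 1.2 -0.8  0.6] gap 0.0873
[0.53333295 0.27929651 0.096     ] [0.53264338 0.28078562 0.096     ] (np.float64(317.4998964993694), np.float64(209.46634900573437))
```

```bash
python3 -m handwheel '[{"x":-0.002,"y":-0.0055,"z":0.02,"rx":0,"ry":0,"rz":0,"fingers":-1},{"x":0,"y":0,"z":0.025,"rx":0,"ry":0,"rz":0,"fingers":-1},{"x":0,"y":0,"z":0.025,"rx":0,"ry":0,"rz":0,"fingers":-1},{"x":0,"y":0,"z":0.018,"rx":0,"ry":0,"rz":0,"fingers":-1},{"x":0,"y":0,"z":0,"rx":0,"ry":0,"rz":0,"fingers":-1}]'
python3 - <<'E'
from h import *
to(.532,.277,.143)
im=bot.capture('wrist');cv2.imwrite('pics/w5.png',im[:,:,::-1])
im=bot.capture('scene');cv2.imwrite('pics/s5.png',cv2.resize(im[180:360,200:400,::-1],None,fx=3,fy=3))
E
```

```text
time_s: 4.65
eef_pos: [0.5309, 0.277, 0.1436]
orientation: [3.139, -0.019, -0.002]
contact_force: [-0.0, -0.7, 0.8]
finger_gap: 0.0869
t 4.65 pos [0.5309 0.277  0.1436] toolshift mm [ 1.1 -0.   0.6] xaxis deg -0.7 tilt 0.15 q [-0.09  0.6  -0.63  1.83  0.45  0.87 -0.95] F [-0.  -0.7  0.8] gap 0.0869
```

View pics/w5.png

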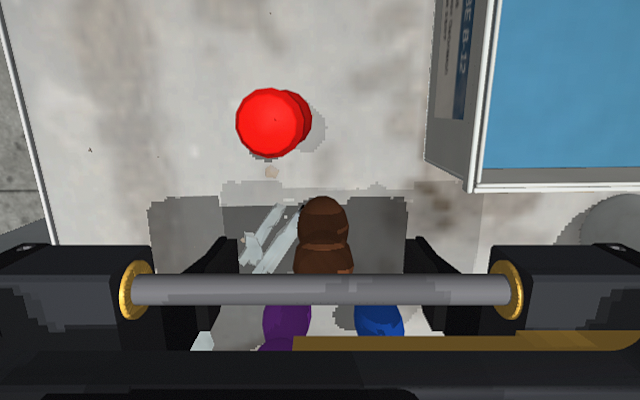

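View pics/s5.png

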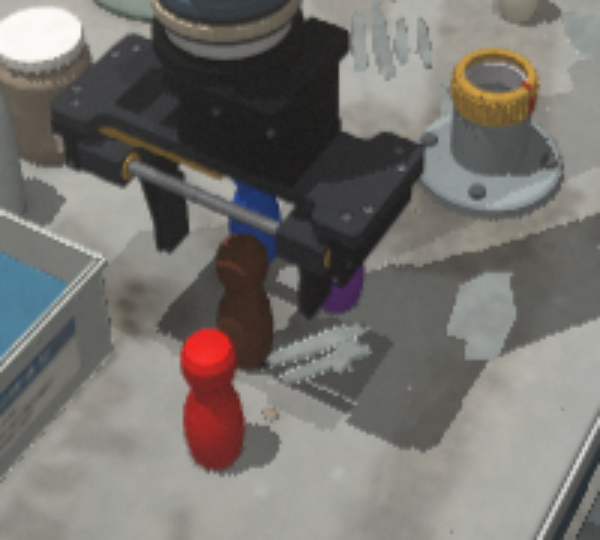

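```bash
python3 - <<'E'
from h import *
for z in (.08,.09,.096):print(proj('wrist',np.array([.5309,.277,z])),plane('wrist',324,270,z))
im=cv2.imread('pics/w5.png');cv2.imwrite('pics/w5c.png',cv2.resize(im[180:300,260:390],None,fx=4,fy=4))
E
```

```text
(np.float64(319.197500175482), np.float64(261.2973502652446)) [0.5333296  0.27203208 0.08      ]
(np.float64(319.15474299144347), np.float64(270.29074834426865)) [0.53325957 0.27712502 0.09      ]
(np.float64(319.12658290168275), np.float64(276.21384414329304)) [0.53321756 0.28018078 0.096     ]
```

View pics/w5c.png

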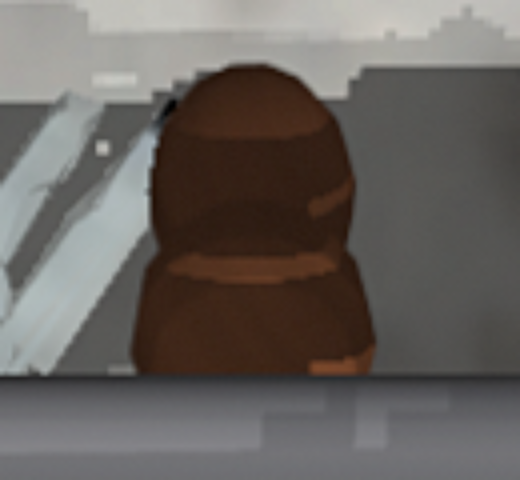

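```bash
python3 - <<'E'
from h import *
for v in(242,247):
 for z in (.077,.088):print(v,z,plane('wrist',324,v,z))
E
```

```text
242 0.077 [0.53349689 0.28641529 0.077     ]
242 0.088 [0.53340989 0.29093384 0.088     ]
247 0.077 [0.53347129 0.28363082 0.077     ]
247 0.088 [0.53338604 0.28833902 0.088     ]
```

```bash
python3 -m handwheel '[{"x":0.002,"y":0,"z":0,"rx":0,"ry":0,"rz":0,"fingers":-1},{"x":0,"y":0,"z":0,"rx":0,"ry":0,"rz":0,"fingers":0},{"x":0,"y":0,"z":0,"rx":0,"ry":0,"rz":0,"fingers":0.4},{"x":0,"y":0,"z":0,"rx":0,"ry":0,"rz":0,"fingers":1},{"x":0,"y":0,"z":0,"rx":0,"ry":0,"rz":0,"fingers":1}]' 20
python3 -m handwheel '[{"x":0,"y":0,"z":0,"rx":0,"ry":0,"rz":0,"fingers":1},{"x":0,"y":0,"z":0,"rx":0,"ry":0,"rz":0,"fingers":1},{"x":0,"y":0,"z":0,"rx":0,"ry":0,"rz":0,"fingers":1}]'
```

```text
time_s: 5.25
eef_pos: [0.5325, 0.2793, 0.1444]
orientation: [-3.142, 0.015, -0.0]
contact_force: [-0.6, -0.0, -0.4]
finger_gap: 0.063
time_s: 5.55
eef_pos: [0.5324, 0.2793, 0.1442]
orientation: [3.141, -0.015, -0.0]
contact_force: [0.3, -1.2, -0.4]
finger_gap: 0.0389
```

```bash
python3 -m handwheel '[{"x":0,"y":0,"z":0,"rx":0,"ry":0,"rz":0,"fingers":1},{"x":0,"y":0,"z":0,"rx":0,"ry":0,"rz":0,"fingers":1},{"x":0,"y":0,"z":0,"rx":0,"ry":0,"rz":0,"fingers":1}]'
python3 -m handwheel '[{"x":0,"y":0,"z":-0.005,"rx":0,"ry":0,"rz":0,"fingers":1},{"x":0,"y":0,"z":-0.01,"rx":0,"ry":0,"rz":0,"fingers":1},{"x":0,"y":0,"z":-0.01,"rx":0,"ry":0,"rz":0,"fingers":1}]'
python3 - <<'E'
from h import *
to(.474,.054,.3)
im=bot.capture('scene');cv2.imwrite('pics/s6.png',cv2.resize(im[180:360,200:400,::-1],None,fx=3,fy=3))
E
```

```text
time_s: 5.85
eef_pos: [0.5324, 0.2793, 0.1442]
orientation: [3.141, -0.015, -0.0]
contact_force: [-0.1, -0.2, 0.6]
finger_gap: 0.0291
time_s: 6.15
eef_pos: [0.5325, 0.2793, 0.1701]
orientation: [-3.141, 0.015, -0.0]
contact_force: [0.4, 0.9, -0.4]
finger_gap: 0.0289
t 6.15 pos [0.5325 0.2793 0.1701] toolshift mm [ -56.3  225.9 -129.9] xaxis deg -0.6 tilt 0.01 q [-0.08  0.57 -0.66  1.8   0.43  0.92 -0.93] F [ 0.4  0.9 -0.4] gap 0.0289
```

View pics/s6.png

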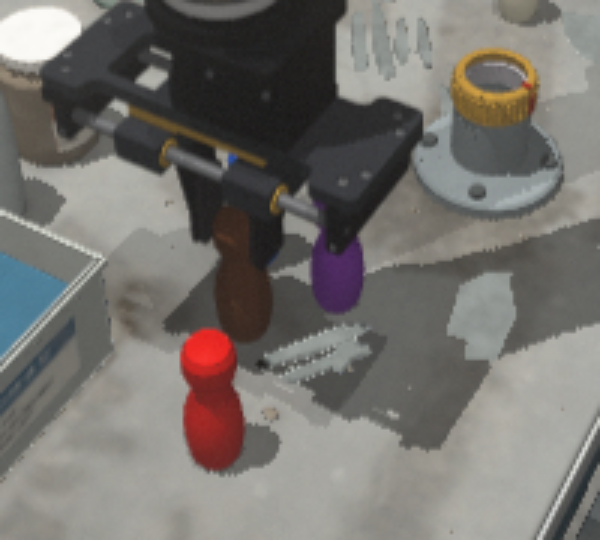

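```bash
python3 -m handwheel '[{"x":0,"y":0,"z":-0.02,"rx":0,"ry":0,"rz":0,"fingers":1},{"x":0,"y":0,"z":-0.025,"rx":0,"ry":0,"rz":0,"fingers":1},{"x":0,"y":0,"z":-0.025,"rx":0,"ry":0,"rz":0,"fingers":1},{"x":0,"y":0,"z":-0.02,"rx":0,"ry":0,"rz":0,"fingers":1},{"x":0,"y":0,"z":-0.01,"rx":0,"ry":0,"rz":0,"fingers":1}]'
python3 -m handwheel '[{"x":-0.005,"y":0.02,"z":0,"rx":0,"ry":0,"rz":0,"fingers":1},{"x":-0.0075,"y":0.03,"z":0,"rx":0,"ry":0,"rz":0,"fingers":1},{"x":-0.0075,"y":0.03,"z":0,"rx":0,"ry":0,"rz":0,"fingers":1},{"x":-0.0075,"y":0.03,"z":0,"rx":0,"ry":0,"rz":0,"fingers":1},{"x":-0.0075,"y":0.03,"z":0,"rx":0,"ry":0,"rz":0,"fingers":1}]'
python3 -m handwheel '[{"x":-0.0075,"y":0.03,"z":0,"rx":0,"ry":0,"rz":0,"fingers":1},{"x":-0.0075,"y":0.03,"z":0,"rx":0,"ry":0,"rz":0,"fingers":1},{"x":-0.005,"y":0.02,"z":0,"rx":0,"ry":0,"rz":0,"fingers":1},{"x":0,"y":0.005,"z":0,"rx":0,"ry":0,"rz":0,"fingers":1},{"x":0,"y":0,"z":0,"rx":0,"ry":0,"rz":0,"fingers":1}]'
python3 - <<'E'
from h import *
import pickle
to(.474,.054,.3)
for n in('scene','top','wrist'):
  im=bot.capture(n);cv2.imwrite(f'pics/{n}7.png',im[:,:,::-1])
  to(.474,.054)
  if n=='scene': cv2.imwrite('pics/s7c.png',cv2.resize(im[130:260,300:430,::-1],None,fx=4.5,fy=4.5,interpolation=cv2.INTER_CUBIC))
  if n=='top': cv2.imwrite('pics/t7c.png',cv2.resize(im[180:300,270:410,::-1],None,fx=4.5,fy=4.5,interpolation=cv2.INTER_CUBIC))
E
```

```text
time_s: 6.7
eef_pos: [0.533, 0.28, 0.2719]
orientation: [-3.14, 0.015, -0.006]
contact_force: [0.3, -0.3, -0.9]
finger_gap: 0.0289
time_s: 7.2
eef_pos: [0.4954, 0.1384, 0.269]
orientation: [3.141, -0.015, -0.001]
contact_force: [-0.2, -1.1, -0.6]
finger_gap: 0.0287
time_s: 7.7
eef_pos: [0.4754, 0.0545, 0.2693]
orientation: [3.142, -0.018, 0.001]
contact_force: [0.9, 0.7, -1.2]
finger_gap: 0.0289
t 7.7 pos [0.4754 0.0545 0.2693] toolshift mm [ -1.3   0.5 -30.7] xaxis deg -0.6 tilt 0.02 q [ 0.42  0.24 -0.72  1.98  0.19  0.98 -0.4 ] F [ 0.9  0.7 -1.2] gap 0.0289
t 7.75 pos [0.4755 0.0556 0.2694] toolshift mm [-1.5  1.6 -0. ] xaxis deg -0.5 tilt 0.05 q [ 0.42  0.24 -0.72  1.98  0.19  0.98 -0.4 ] F [ 0.6 -0.5 -1.1] gap 0.0288
t 7.8 pos [0.4755 0.0562 0.2694] toolshift mm [-1.5  2.2 -0. ] xaxis deg -0.5 tilt 0.07 q [ 0.42  0.24 -0.72  1.98  0.19  0.98 -0.4 ] F [-0.1 -0.9 -0.8] gap 0.0289
t 7.85 pos [0.4755 0.0564 0.2694] toolshift mm [-1.5  2.4 -0. ] xaxis deg -0.4 tilt 0.06 q [ 0.42  0.24 -0.72  1.98  0.19  0.98 -0.4 ] F [ 0.5 -0.2 -1.1] gap 0.0289
```

View pics/s7c.png

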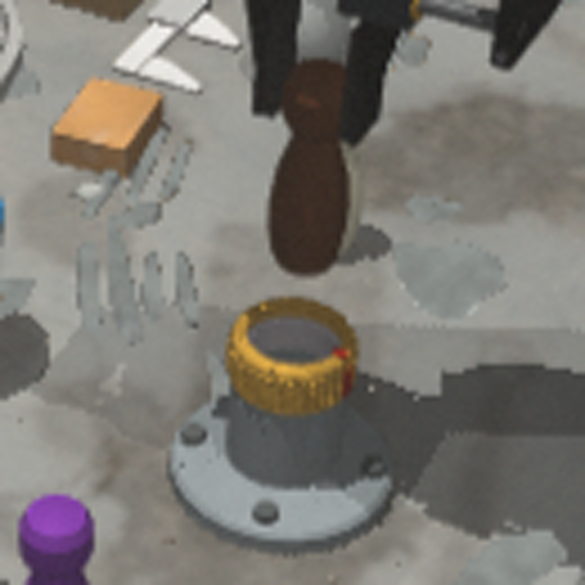

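View pics/t7c.png

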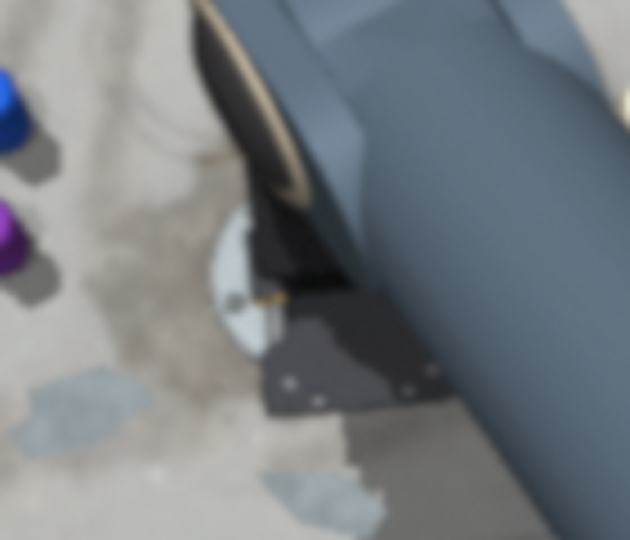

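View pics/wrist7.png

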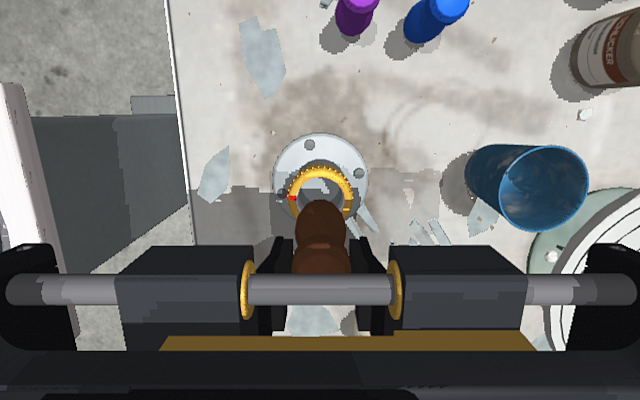

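```bash
python3 - <<'E'
from h import *
def sc(p): return ((p[0]-300)*4.5,(p[1]-130)*4.5)
for dy in(0,-.003):
  for z,n in((.2694-.144,'foot'),(.2694-.144+.03,'belly'),(.2694-.144+.0825,'knob'),(.2214,'top')):
    X=np.array([.4755,.056+dy,z]);print(dy,n,'scene crop',np.round(sc(proj('scene',X)),1),'wrist',np.round(proj('wrist',X),1))
X=np.array([.474,.054,.086]);print('collar',np.round(sc(proj('scene',X)),1),'wrist',np.round(proj('wrist',X),1))
im=cv2.imread('pics/wrist7.png');cv2.imwrite('pics/w7c.png',cv2.resize(im[130:290,240:400],None,fx=4,fy=4,interpolation=cv2.INTER_CUBIC))
# brown outline in scene
im=cv2.imread('pics/scene7.png');h=cv2.cvtColor(im,cv2.COLOR_BGR2HSV)
m=((h[...,0]<15)&(h[...,1]>80)&(h[...,2]<110));z=np.zeros_like(m);z[140:195,355:385]=1;m=big(m&z)
for r in range(140,195,3):
  xs=np.where(m[r])[0]
  if len(xs):print(r,((r-130)*4.5),((xs.min()-300)*4.5,(xs.max()+1-300)*4.5))
E
```

```text
0 foot scene crop [295.4 260.6] wrist [320.9 213.4]
0 belly scene crop [301.  204.1] wrist [320.9 227.2]
0 knob scene crop [311.4  99. ] wrist [321.  262.7]
0 top scene crop [314.2  70.7] wrist [321.  275.6]
-0.003 foot scene crop [298.3 256.9] wrist [320.9 217.3]
-0.003 belly scene crop [303.9 200.4] wrist [320.9 231.5]
-0.003 knob scene crop [314.4  95.5] wrist [321.  268.2]
-0.003 top scene crop [317.2  67.1] wrist [321.1 281.4]
collar [293.4 329.8] wrist [319.1 201.8]
146 72.0 (np.float64(297.0), np.float64(346.5))
149 85.5 (np.float64(283.5), np.float64(342.0))
152 99.0 (np.float64(283.5), np.float64(342.0))
155 112.5 (np.float64(288.0), np.float64(342.0))
158 126.0 (np.float64(301.5), np.float64(337.5))
161 139.5 (np.float64(292.5), np.float64(337.5))
164 153.0 (np.float64(288.0), np.float64(342.0))
167 166.5 (np.float64(283.5), np.float64(346.5))
170 180.0 (np.float64(279.0), np.float64(346.5))
173 193.5 (np.float64(274.5), np.float64(342.0))
176 207.0 (np.float64(274.5), np.float64(346.5))
179 220.5 (np.float64(279.0), np.float64(346.5))
182 234.0 (np.float64(274.5), np.float64(337.5))
185 247.5 (np.float64(288.0), np.float64(337.5))
188 261.0 (np.float64(288.0), np.float64(328.5))
```

View pics/w7c.png

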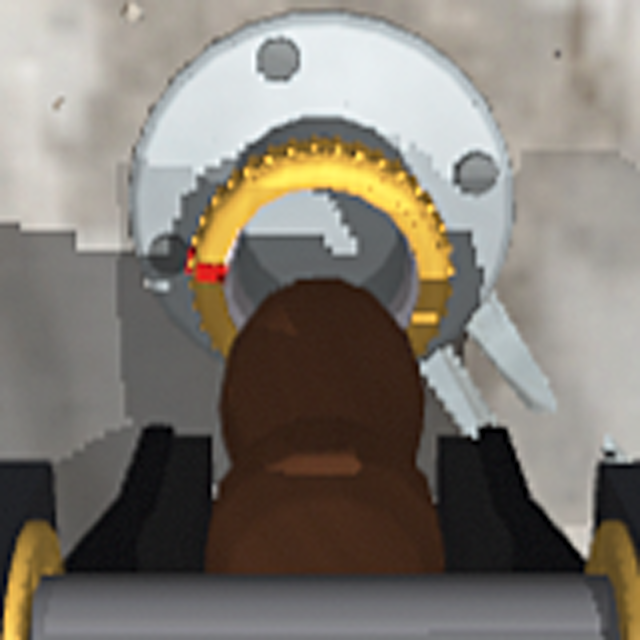

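```bash
python3 - <<'E'
from h import *
p=plane('wrist',320.8,177.5,.086);print('hole far edge',p,'cy',p[1]-.02)
p=plane('wrist',320.8,130+150/4,.086);print('ring far edge',p,'cy',p[1]-.0285)
for y in(.05,.053,.056):
  zf=.2694-.144
  r=[]
  for z,rad in((0,.012),(.005,.0135),(.015,.0155),(.03,.017)): r.append(round(proj('wrist',np.array([.4755,y+rad,zf+z]))[1],1))
  print(y,'min row',r)
# pad-depth check using knob lower edge: rows crop 455 -> z knob .077
print(plane('wrist',321,130+468/4,zf+.077))
E
```

```text
hole far edge [0.47562502 0.07504898 0.086     ] cy 0.05504897782920329
ring far edge [0.47568985 0.08347961 0.086     ] cy 0.054979611334745854
0.05 min row [np.float64(205.6), np.float64(205.5), np.float64(206.8), np.float64(211.1)]
0.053 min row [np.float64(201.6), np.float64(201.5), np.float64(202.6), np.float64(206.6)]
0.056 min row [np.float64(197.7), np.float64(197.4), np.float64(198.3), np.float64(202.1)]
[0.47555312 0.06216729 0.2024    ]
```

```bash
python3 - <<'E'
import cv2
im=cv2.imread('pics/scene7.png');c=cv2.resize(im[140:235,335:400],None,fx=8,fy=8,interpolation=cv2.INTER_NEAREST)
for i in range(0,65,5): cv2.line(c,(i*8,0),(i*8,4 if i%10 else 10),(255,255,255),1)
cv2.imwrite('pics/s7d.png',c[:600])
g=im[140:235,335:400].astype(int)
for r in (150,153,176,179,182,185,188,190,192): print(r,[int(v) for v in im[r,348:385].max(axis=1)])
E
```

```text
150 [161, 160, 158, 159, 159, 160, 158, 155, 69, 42, 40, 43, 42, 41, 44, 51, 55, 56, 60, 61, 59, 59, 57, 59, 59, 60, 63, 60, 45, 37, 40, 35, 38, 35, 31, 35, 37]
153 [157, 160, 159, 159, 161, 160, 160, 151, 60, 39, 42, 37, 39, 38, 52, 52, 54, 53, 55, 62, 69, 75, 74, 61, 58, 60, 60, 57, 40, 40, 36, 38, 36, 33, 34, 32, 64]
176 [163, 160, 157, 157, 155, 160, 158, 159, 159, 158, 156, 119, 62, 55, 55, 57, 56, 56, 58, 60, 66, 61, 59, 59, 60, 59, 58, 54, 53, 85, 121, 115, 123, 134, 133, 129, 129]
179 [154, 153, 150, 150, 149, 152, 151, 152, 152, 153, 152, 108, 62, 54, 55, 56, 57, 57, 58, 58, 64, 62, 59, 58, 57, 59, 56, 56, 53, 113, 116, 103, 137, 139, 140, 150, 147]
182 [147, 145, 145, 146, 145, 144, 141, 140, 143, 145, 145, 122, 62, 52, 54, 57, 55, 55, 58, 56, 59, 60, 59, 59, 57, 56, 54, 53, 97, 111, 104, 90, 88, 87, 89, 88, 89]
185 [152, 151, 150, 149, 148, 147, 146, 142, 141, 141, 144, 143, 79, 55, 54, 51, 57, 57, 58, 58, 58, 56, 57, 56, 58, 53, 51, 84, 102, 88, 86, 84, 87, 86, 84, 88, 87]
188 [140, 140, 143, 144, 147, 149, 147, 145, 147, 143, 144, 142, 139, 112, 64, 55, 56, 56, 59, 56, 58, 58, 55, 57, 57, 65, 91, 100, 97, 98, 98, 136, 139, 141, 139, 142, 147]
190 [134, 134, 132, 139, 141, 147, 148, 145, 145, 143, 140, 143, 147, 145, 146, 116, 89, 74, 69, 64, 67, 71, 74, 84, 108, 142, 148, 146, 146, 145, 145, 146, 146, 145, 141, 144, 145]
192 [146, 147, 146, 147, 150, 147, 142, 144, 144, 145, 146, 148, 147, 146, 143, 145, 144, 144, 146, 145, 152, 152, 153, 153, 148, 147, 145, 147, 147, 148, 145, 144, 143, 151, 144, 143, 144]
```

View pics/s7d.png

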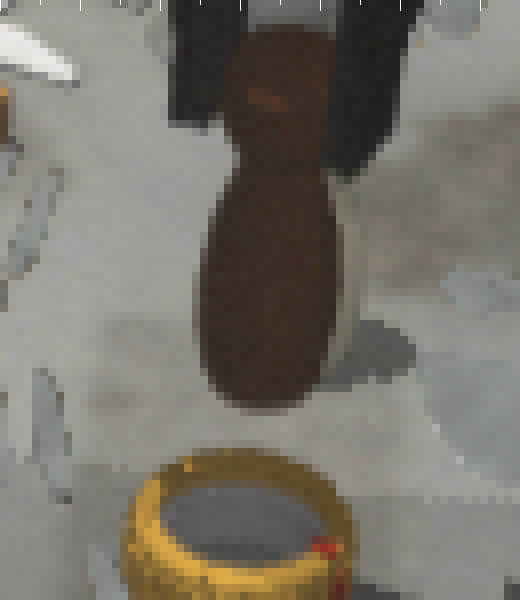

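```bash
python3 -m handwheel '[{"x":0.0005,"y":-0.001,"z":0.012,"rx":0,"ry":0,"rz":0,"fingers":1},{"x":0,"y":0,"z":0.012,"rx":0,"ry":0,"rz":0,"fingers":1},{"x":0,"y":0,"z":0.01,"rx":0,"ry":0,"rz":0,"fingers":1},{"x":0,"y":0,"z":0,"rx":0,"ry":0,"rz":0,"fingers":1},{"x":0,"y":0,"z":0,"rx":0,"ry":0,"rz":0,"fingers":1}]'
python3 - <<'E'
from h import *
to(.4755,.055,.161)
for n in('scene','wrist'):
  im=bot.capture(n)[:,:,::-1]
  c=im[140:215,335:400] if n=='scene' else im[180:255,270:375]
  cv2.imwrite(f'pics/{n}8.png',cv2.resize(c,None,fx=7,fy=7,interpolation=cv2.INTER_CUBIC))
to(.4755,.055,.161)
E
```

```text
time_s: 8.35
eef_pos: [0.4756, 0.056, 0.2347]
orientation: [-3.141, 0.015, 0.002]
contact_force: [0.1, -0.1, -1.6]
finger_gap: 0.029
t 8.35 pos [0.4756 0.056  0.2347] toolshift mm [-0.   1.  73.7] xaxis deg -0.5 tilt 0.06 q [ 0.39  0.29 -0.7   2.02  0.24  0.91 -0.45] F [ 0.1 -0.1 -1.6] gap 0.029
t 8.45 pos [0.4761 0.056  0.2355] toolshift mm [-0.6  1.  74.5] xaxis deg -0.6 tilt 0.04 q [ 0.39  0.29 -0.7   2.02  0.24  0.91 -0.45] F [ 0.4  0.3 -1.5] gap 0.0286
```

View pics/scene8.png

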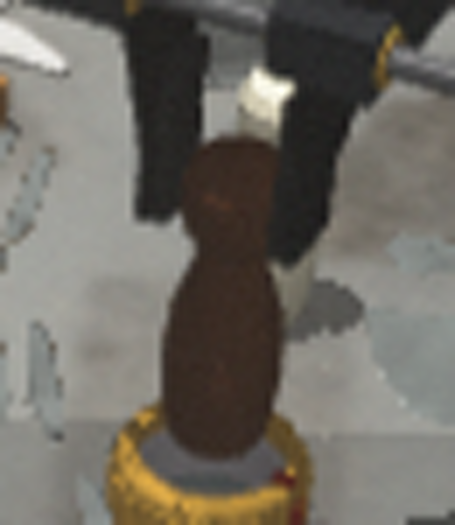

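View pics/wrist8.png

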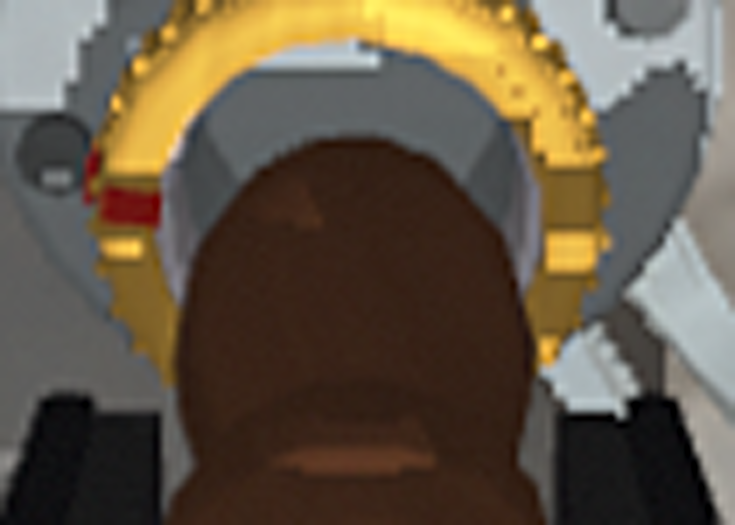

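```bash
python3 -m handwheel '[{"x":0,"y":-0.001,"z":0.007,"rx":0,"ry":0,"rz":0,"fingers":1},{"x":0,"y":0,"z":0.009,"rx":0,"ry":0,"rz":0,"fingers":1},{"x":0,"y":0,"z":0.009,"rx":0,"ry":0,"rz":0,"fingers":1},{"x":0,"y":0,"z":0,"rx":0,"ry":0,"rz":0,"fingers":1}]'
python3 -m handwheel '[{"x":0,"y":0,"z":0.007,"rx":0,"ry":0,"rz":0,"fingers":1},{"x":0,"y":0,"z":0.007,"rx":0,"ry":0,"rz":0,"fingers":1},{"x":0,"y":0,"z":0.007,"rx":0,"ry":0,"rz":0,"fingers":1},{"x":0,"y":0,"z":0,"rx":0,"ry":0,"rz":0,"fingers":1}]'
python3 - <<'E'
from h import *
to(.4755,.055,.161)
for n in('scene','wrist'):
  im=bot.capture(n)[:,:,::-1]
  c=im[140:215,335:400] if n=='scene' else im[180:255,270:375]
  cv2.imwrite(f'pics/{n}9.png',cv2.resize(c,None,fx=7,fy=7,interpolation=cv2.INTER_CUBIC))
E
```

```text
time_s: 8.85
eef_pos: [0.4748, 0.0565, 0.2086]
orientation: [3.141, -0.015, -0.005]
contact_force: [-0.4, 0.4, -1.2]
finger_gap: 0.0288
time_s: 9.25
eef_pos: [0.4751, 0.0566, 0.1882]
orientation: [3.141, -0.015, -0.003]
contact_force: [-0.5, 0.1, -1.3]
finger_gap: 0.0287
t 9.25 pos [0.4751 0.0566 0.1882] toolshift mm [ 0.5  1.6 27.2] xaxis deg -0.6 tilt 0.12 q [ 0.35  0.36 -0.67  2.07  0.3   0.82 -0.51] F [-0.5  0.1 -1.3] gap 0.0287
```

View pics/scene9.png

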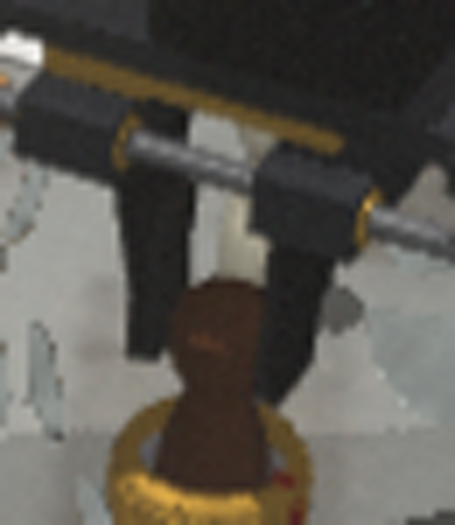

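View pics/wrist9.png

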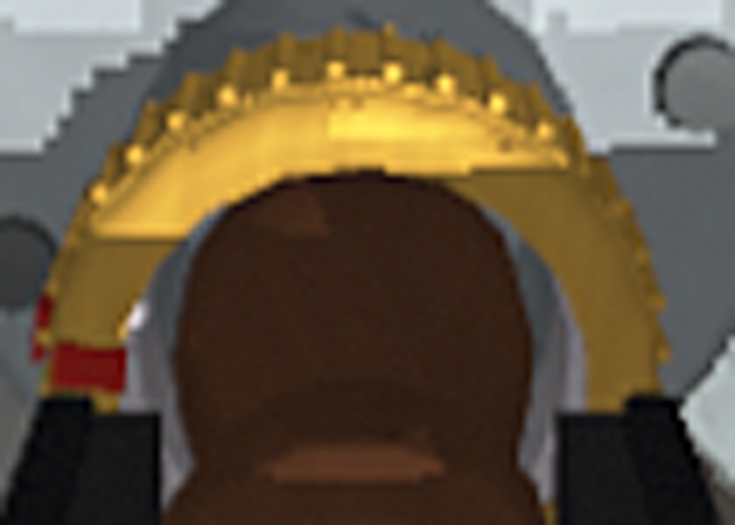

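```bash
python3 -m handwheel '[{"x":0,"y":0,"z":0.006,"rx":0,"ry":0,"rz":0,"fingers":1},{"x":0,"y":0,"z":0.006,"rx":0,"ry":0,"rz":0,"fingers":1},{"x":0,"y":0,"z":0.006,"rx":0,"ry":0,"rz":0,"fingers":1},{"x":0,"y":0,"z":0.003,"rx":0,"ry":0,"rz":0,"fingers":1},{"x":0,"y":0,"z":0,"rx":0,"ry":0,"rz":0,"fingers":1}]'
python3 -m handwheel '[{"x":0,"y":0,"z":0.002,"rx":0,"ry":0,"rz":0,"fingers":1},{"x":0,"y":0,"z":0,"rx":0,"ry":0,"rz":0,"fingers":1}]'
python3 -m handwheel '[{"x":0,"y":0,"z":0.001,"rx":0,"ry":0,"rz":0,"fingers":1},{"x":0,"y":0,"z":0,"rx":0,"ry":0,"rz":0,"fingers":1}]'
```

```text
time_s: 9.85
eef_pos: [0.4754, 0.0568, 0.1676]
orientation: [3.141, -0.015, -0.002]
contact_force: [0.6, 0.1, -1.4]
finger_gap: 0.0289
time_s: 10.05
eef_pos: [0.4758, 0.0568, 0.1662]
orientation: [3.142, -0.015, 0.0]
contact_force: [0.5, -0.6, -1.4]
finger_gap: 0.0291
time_s: 10.25
eef_pos: [0.4758, 0.0568, 0.1653]
orientation: [3.141, -0.015, 0.0]
contact_force: [-0.1, 0.2, -0.1]
finger_gap: 0.029
```

```bash
for i in 1 2 ; do python3 -m handwheel '[{"x":0,"y":0,"z":0.001,"rx":0,"ry":0,"rz":0,"fingers":1},{"x":0,"y":0,"z":0,"rx":0,"ry":0,"rz":0,"fingers":1}]' | egrep 'pos|force'; done
```

```text
eef_pos: [0.4757, 0.0568, 0.1642]
contact_force: [1.1, -0.2, -1.4]
eef_pos: [0.4757, 0.0568, 0.1631]
contact_force: [0.5, 0.9, -1.5]
```

```bash
python3 -m handwheel '[{"x":0,"y":0,"z":0.0007,"rx":0,"ry":0,"rz":0,"fingers":1},{"x":0,"y":0,"z":0,"rx":0,"ry":0,"rz":0,"fingers":1}]' | egrep 'pos|force'; python3 -m handwheel '[{"x":0,"y":0,"z":0.0006,"rx":0,"ry":0,"rz":0,"fingers":1},{"x":0,"y":0,"z":0,"rx":0,"ry":0,"rz":0,"fingers":1}]' | egrep 'pos|force'
```

```text
eef_pos: [0.4757, 0.0568, 0.1625]
contact_force: [-0.9, -0.3, -1.1]
eef_pos: [0.4759, 0.0569, 0.1621]
contact_force: [-1.0, 0.4, 0.7]
```

```bash
python3 -m handwheel '[{"x":0,"y":0,"z":0,"rx":0,"ry":0,"rz":0,"fingers":0},{"x":0,"y":0,"z":0,"rx":0,"ry":0,"rz":0,"fingers":-0.5},{"x":0,"y":0,"z":0,"rx":0,"ry":0,"rz":0,"fingers":-1},{"x":0,"y":0,"z":0,"rx":0,"ry":0,"rz":0,"fingers":-1},{"x":0,"y":0,"z":0,"rx":0,"ry":0,"rz":0,"fingers":-1}]'
python3 -m handwheel '[{"x":0,"y":0,"z":0,"rx":0,"ry":0,"rz":0,"fingers":-1},{"x":0,"y":0,"z":0,"rx":0,"ry":0,"rz":0,"fingers":-1},{"x":0,"y":0,"z":0,"rx":0,"ry":0,"rz":0,"fingers":-1},{"x":0,"y":0,"z":0,"rx":0,"ry":0,"rz":0,"fingers":-1}]'
python3 - <<'E'
from h import *
to(.4755,.055,.132)
for n in('scene','wrist'):
  im=bot.capture(n)[:,:,::-1]
  c=im[140:235,335:400] if n=='scene' else im[180:300,240:400]
  cv2.imwrite(f'pics/{n}10.png',cv2.resize(c,None,fx=5,fy=5,interpolation=cv2.INTER_CUBIC))
E
```

```text
time_s: 11.55
eef_pos: [0.4758, 0.0568, 0.162]
orientation: [3.141, -0.015, 0.0]
contact_force: [-0.3, 0.5, -0.6]
finger_gap: 0.0608
time_s: 11.95
eef_pos: [0.4758, 0.0568, 0.1619]
orientation: [3.142, -0.015, 0.0]
contact_force: [-0.6, 0.2, -0.1]
finger_gap: 0.0855
t 11.95 pos [0.4758 0.0568 0.1619] toolshift mm [-0.3  1.8 29.9] xaxis deg -0.6 tilt 0.0 q [ 0.33  0.4  -0.65  2.09  0.35  0.76 -0.55] F [-0.6  0.2 -0.1] gap 0.0855
```

View pics/scene10.png

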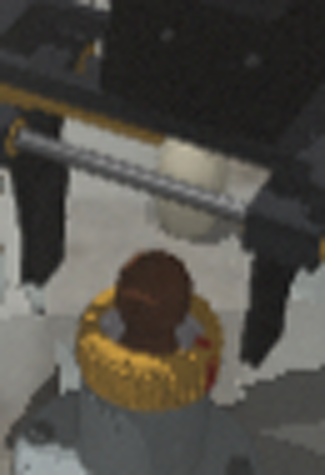

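View pics/wrist10.png

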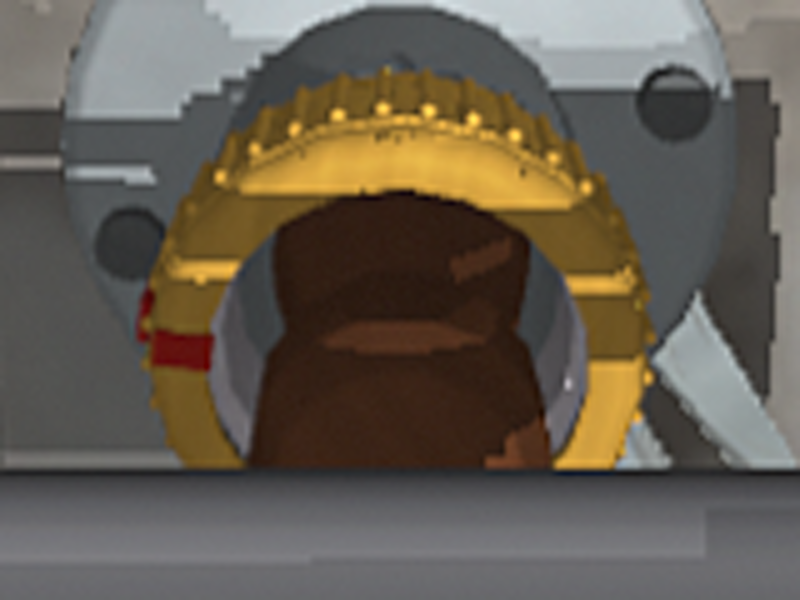

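```bash
python3 -m handwheel '[{"x":0,"y":0.001,"z":-0.01,"rx":0,"ry":0,"rz":0,"fingers":-1},{"x":0,"y":0,"z":0,"rx":0,"ry":0,"rz":-8.5,"fingers":-1},{"x":0,"y":0,"z":0,"rx":0,"ry":0,"rz":-8.5,"fingers":-1},{"x":0,"y":0,"z":0,"rx":0,"ry":0,"rz":-8.5,"fingers":-1},{"x":0,"y":0,"z":0,"rx":0,"ry":0,"rz":-8.5,"fingers":-1}]'
python3 - <<'E'
from h import *
to(.4755,.055,.132)
E
```

```text
time_s: 12.55
eef_pos: [0.476, 0.0558, 0.1727]
orientation: [3.005, 0.913, 0.001]
contact_force: [-0.0, -0.1, 0.0]
finger_gap: 0.087
t 12.55 pos [0.476  0.0558 0.1727] toolshift mm [-0.9  0.3 40.7] xaxis deg 33.8 tilt 0.06 q [ 0.45  0.42 -0.8   2.07  0.42  0.81 -0.01] F [-0.  -0.1  0. ] gap 0.087
```

```bash
for i in 1 2; do python3 -m handwheel '[{"x":0,"y":0,"z":0,"rx":0,"ry":0,"rz":-8.5,"fingers":-1},{"x":0,"y":0,"z":0,"rx":0,"ry":0,"rz":-8.5,"fingers":-1},{"x":0,"y":0,"z":0,"rx":0,"ry":0,"rz":-8.5,"fingers":-1},{"x":0,"y":0,"z":0,"rx":0,"ry":0,"rz":-8.5,"fingers":-1},{"x":0,"y":0,"z":0,"rx":0,"ry":0,"rz":-8.5,"fingers":-1}]'; done
python3 -m handwheel '[{"x":0,"y":0,"z":0,"rx":0,"ry":0,"rz":0,"fingers":-1}]' | tail -1
python3 - <<'E'
from h import *
to(.4755,.055,.132)
for n in('scene','wrist'):
  im=bot.capture(n)[:,:,::-1]
  cv2.imwrite(f'pics/{n}11.png',im)
E
```

```text
time_s: 13.05
eef_pos: [0.4761, 0.0556, 0.1727]
orientation: [2.47, 1.939, 0.001]
contact_force: [-0.5, 1.3, -0.6]
finger_gap: 0.087
time_s: 13.55
eef_pos: [0.476, 0.0555, 0.1726]
orientation: [1.6, 2.703, -0.0]
contact_force: [-0.1, 0.8, -0.2]
finger_gap: 0.0869
finger_gap: 0.0871
t 13.65 pos [0.476  0.0556 0.1723] toolshift mm [-0.3 -0.7 40.3] xaxis deg 118.4 tilt 0.04 q [ 0.68  0.58 -1.16  2.06  0.67  0.94  1.22] F [-0.4  0.6 -0.1] gap 0.0871
```

View pics/wrist11.png

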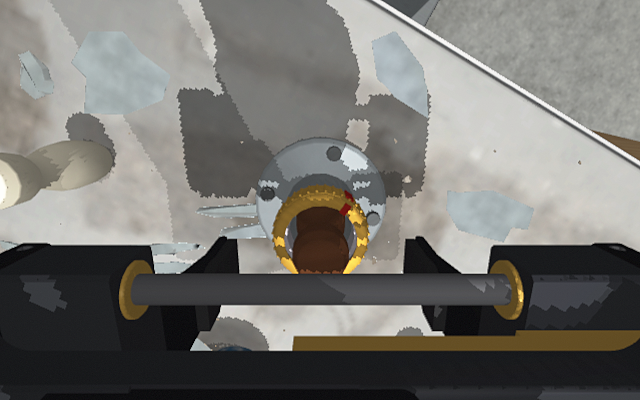

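View pics/scene11.png

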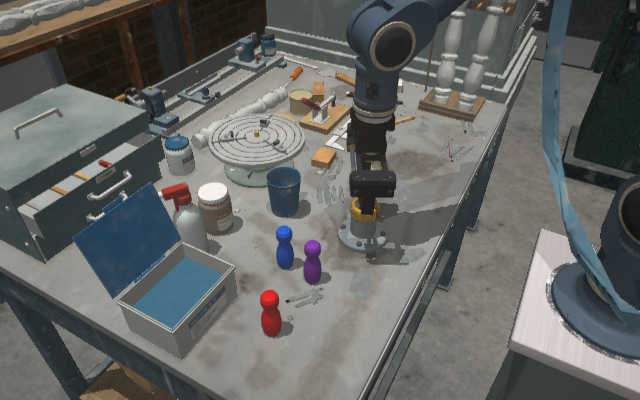

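```bash
python3 -m handwheel '[{"x":0,"y":0,"z":0.013,"rx":0,"ry":0,"rz":0,"fingers":-1},{"x":0,"y":0,"z":0.013,"rx":0,"ry":0,"rz":0,"fingers":-1},{"x":0,"y":0,"z":0.013,"rx":0,"ry":0,"rz":0,"fingers":-1},{"x":0,"y":0,"z":0,"rx":0,"ry":0,"rz":0,"fingers":0},{"x":0,"y":0,"z":0,"rx":0,"ry":0,"rz":0,"fingers":0.5}]' 30
python3 -m handwheel '[{"x":0,"y":0,"z":0,"rx":0,"ry":0,"rz":0,"fingers":1},{"x":0,"y":0,"z":0,"rx":0,"ry":0,"rz":0,"fingers":1},{"x":0,"y":0,"z":0,"rx":0,"ry":0,"rz":0,"fingers":1},{"x":0,"y":0,"z":0,"rx":0,"ry":0,"rz":0,"fingers":1}]'
python3 - <<'E'
from h import *
to(.4755,.055,.132); print(bot.get_state()['torque'])
im=bot.capture('scene')[:,:,::-1]
cv2.imwrite('pics/s12.png',cv2.resize(im[150:260,310:420],None,fx=5,fy=5,interpolation=cv2.INTER_CUBIC))
E
```

```text
time_s: 14.25
eef_pos: [0.4755, 0.0561, 0.1324]
orientation: [-1.607, -2.699, 0.001]
contact_force: [-0.7, -0.0, 0.3]
finger_gap: 0.0777
time_s: 14.65
eef_pos: [0.4762, 0.0556, 0.1333]
orientation: [1.608, 2.698, 0.0]
contact_force: [0.7, -0.8, 0.9]
finger_gap: 0.0563
t 14.65 pos [0.4762 0.0556 0.1333] toolshift mm [-0.2 -0.9  1.3] xaxis deg 118.4 tilt 0.07 q [ 0.63  0.63 -1.09  2.09  0.75  0.88  1.16] F [ 0.7 -0.8  0.9] gap 0.0563
[-0.04756017 -0.23375603  0.05919272]
```

View pics/s12.png

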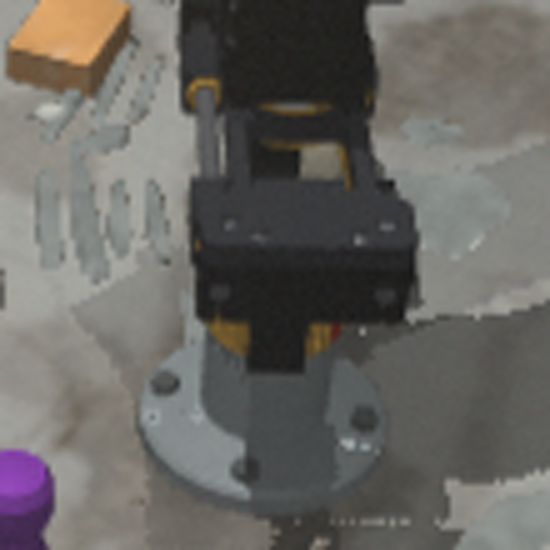

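```bash
python3 -m handwheel '[{"x":0,"y":0,"z":0.0001,"rx":0,"ry":0,"rz":8,"fingers":1},{"x":0,"y":0,"z":0.0001,"rx":0,"ry":0,"rz":8,"fingers":1},{"x":0,"y":0,"z":0.0001,"rx":0,"ry":0,"rz":8,"fingers":1},{"x":0,"y":0,"z":0.0002,"rx":0,"ry":0,"rz":8,"fingers":1},{"x":0,"y":0,"z":0.0001,"rx":0,"ry":0,"rz":8,"fingers":1}]' >/dev/null
python3 -c "
from h import *
to(.4755,.055,.132); print(bot.get_state()['torque'])
im=bot.capture('wrist')[:,:,::-1];cv2.imwrite('pics/w13.png',cv2.resize(im[150:300,220:420],None,fx=4,fy=4))"
```

```text
t 15.2 pos [0.4764 0.0547 0.1327] toolshift mm [ 0.1 -0.9  0.7] xaxis deg 78.1 tilt 0.14 q [ 0.52  0.55 -0.92  2.1   0.62  0.79  0.58] F [ 1.  -3.6  1.6] gap 0.0557
[-0.72236406 -0.33440199  0.15275475]
```

View pics/w13.png

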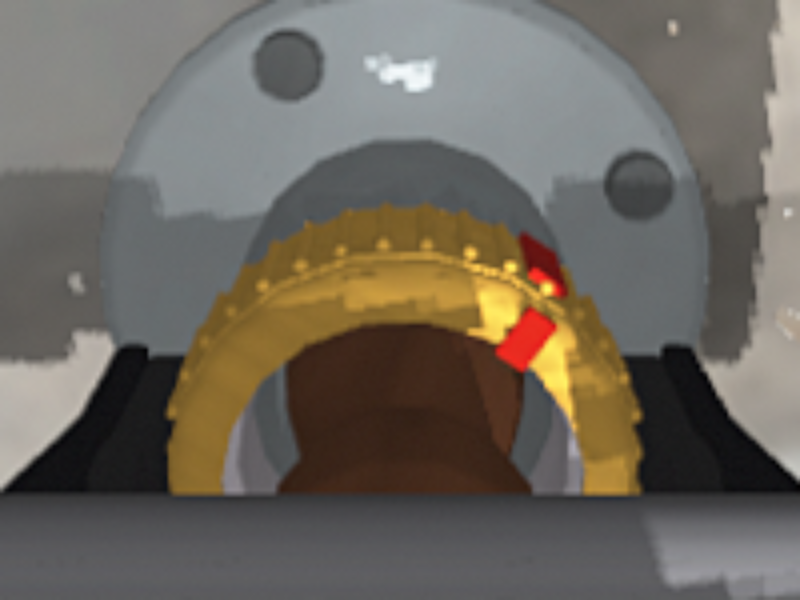

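```bash
for i in 1 2; do python3 -m handwheel '[{"x":0,"y":0,"z":0.0001,"rx":0,"ry":0,"rz":8,"fingers":1},{"x":0,"y":0,"z":0.0001,"rx":0,"ry":0,"rz":8,"fingers":1},{"x":0,"y":0,"z":0.0001,"rx":0,"ry":0,"rz":8,"fingers":1},{"x":0,"y":0,"z":0.0002,"rx":0,"ry":0,"rz":8,"fingers":1},{"x":0,"y":0,"z":0.0001,"rx":0,"ry":0,"rz":8,"fingers":1}]' >/dev/null
python3 -c "
from h import *
to(.4755,.055,.132); print(bot.get_state()['torque'])
im=bot.capture('wrist')[:,:,::-1];cv2.imwrite('pics/w14_$i.png',cv2.resize(im[150:300,220:420],None,fx=4,fy=4))"; done
```

```text
t 15.75 pos [0.4759 0.0539 0.1319] toolshift mm [ 0.3 -1.1 -0.1] xaxis deg 38.2 tilt 0.2 q [ 0.4   0.48 -0.75  2.1   0.5   0.74 -0.  ] F [ 0.3 -4.4  2.8] gap 0.0561
[-1.22469432 -0.12696149  0.19080978]
t 16.3 pos [0.4751 0.0544 0.1312] toolshift mm [ 0.4 -0.6 -0.8] xaxis deg -1.6 tilt 0.21 q [ 0.27  0.44 -0.58  2.11  0.37  0.69 -0.59] F [-2.8 -1.6  4.6] gap 0.0558
[-0.28821895  0.44333874  1.12225209]
```

View pics/w14_2.png

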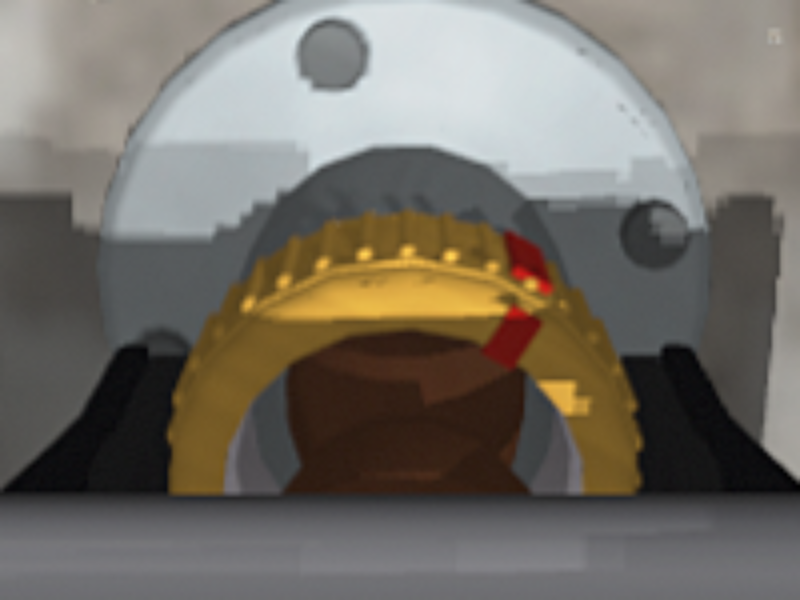

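```bash
python3 -m handwheel '[{"x":0,"y":0,"z":0,"rx":0,"ry":0,"rz":8,"fingers":1},{"x":0,"y":0,"z":0,"rx":0,"ry":0,"rz":0,"fingers":1},{"x":0,"y":0,"z":0,"rx":0,"ry":0,"rz":0,"fingers":1}]' >/dev/null
python3 -c "
from h import *
to(.4755,.055,.132); print(bot.get_state()['torque'])
im=bot.capture('wrist')[:,:,::-1];cv2.imwrite('pics/w15.png',cv2.resize(im[150:300,220:420],None,fx=4,fy=4))
im=bot.capture('scene')[:,:,::-1];cv2.imwrite('pics/s15.png',cv2.resize(im[150:260,310:420],None,fx=5,fy=5))"
```

```text
t 16.65 pos [0.4753 0.0563 0.1312] toolshift mm [ 0.4  1.3 -0.8] xaxis deg -9.2 tilt 0.04 q [ 0.24  0.43 -0.55  2.11  0.35  0.69 -0.7 ] F [-1.8 -1.8  4.7] gap 0.0552
[-0.06420381  0.42924542  0.53592162]
```

View pics/w15.png

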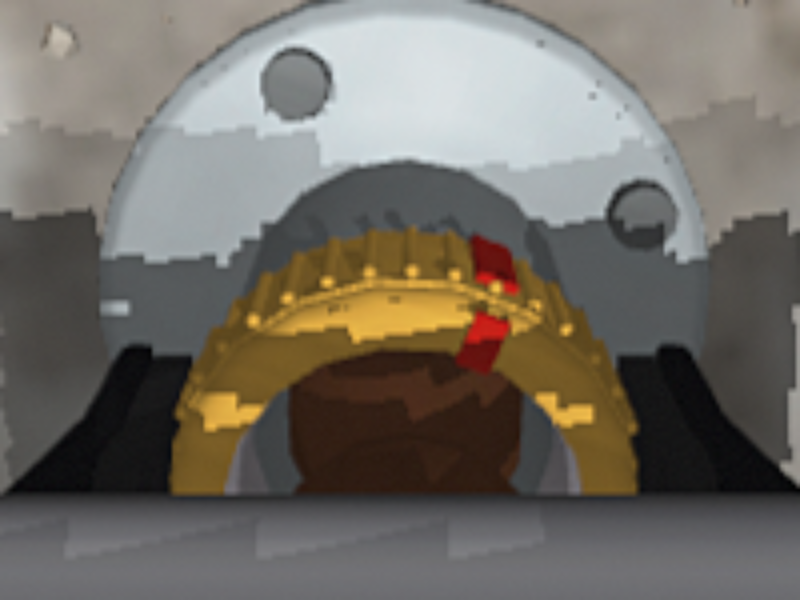

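View pics/w14_1.png

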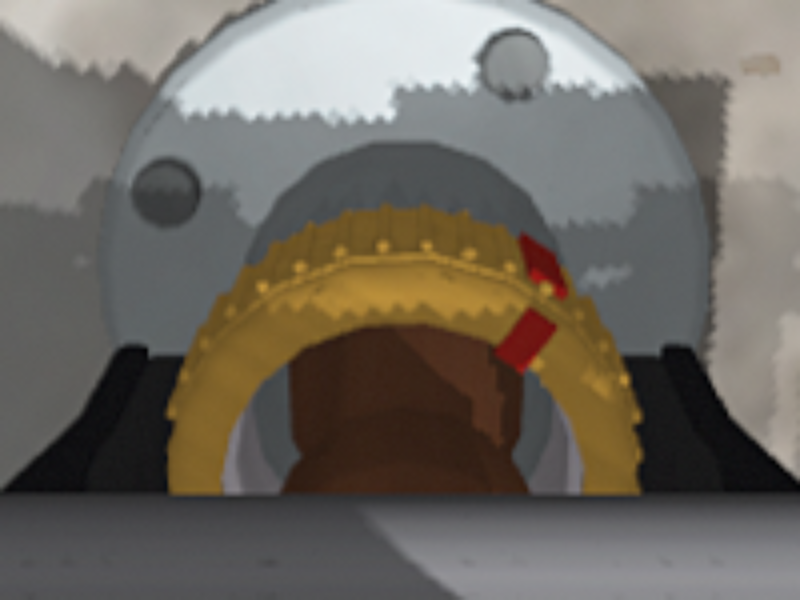

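View pics/s15.png

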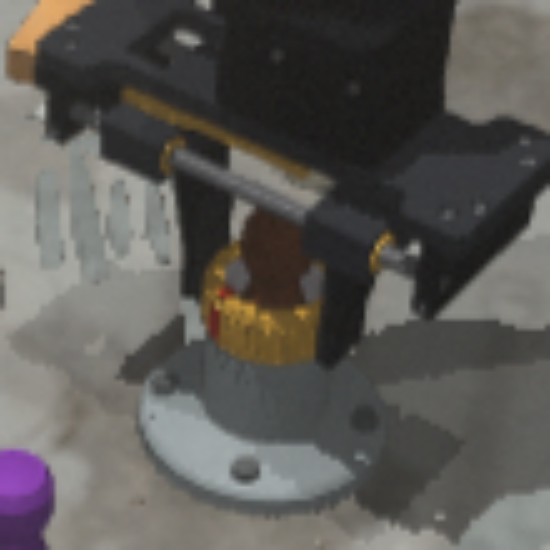

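```bash
python3 - <<'E'
from h import *
p=plane('wrist',341,235.75,.084); c=np.array([.4757,.055]);print(p,np.degrees(np.arctan2(p[1]-c[1],p[0]-c[0])))
E
```

```text
[0.48723397 0.07419314 0.084     ] 58.99657452833785
```

```bash
for i in 1 2; do python3 -m handwheel '[{"x":0,"y":0,"z":-0.0002,"rx":0,"ry":0,"rz":-8.2,"fingers":1},{"x":0,"y":0,"z":-0.0001,"rx":0,"ry":0,"rz":-8.2,"fingers":1},{"x":0,"y":0,"z":-0.0001,"rx":0,"ry":0,"rz":-8.2,"fingers":1},{"x":0,"y":0,"z":-0.0002,"rx":0,"ry":0,"rz":-8.2,"fingers":1},{"x":0,"y":0,"z":-0.0001,"rx":0,"ry":0,"rz":-8.2,"fingers":1}]' >/dev/null; done;  python3 -m handwheel '[{"x":0,"y":0,"z":-0.0001,"rx":0,"ry":0,"rz":-8.2,"fingers":1},{"x":0,"y":0,"z":0,"rx":0,"ry":0,"rz":0,"fingers":1},{"x":0,"y":0,"z":0,"rx":0,"ry":0,"rz":0,"fingers":1},{"x":0,"y":0,"z":0,"rx":0,"ry":0,"rz":0,"fingers":1}]' >/dev/null
python3 -c "
from h import *
to(.4755,.055,.132); print(bot.get_state()['torque'])
im=bot.capture('wrist')[:,:,::-1];cv2.imwrite('pics/w16.png',cv2.resize(im[150:300,220:420],None,fx=4,fy=4))
im=bot.capture('scene')[:,:,::-1];cv2.imwrite('pics/s16.png',cv2.resize(im[100:300,290:450],None,fx=3,fy=3))"
```

```text
t 18.15 pos [0.4738 0.0552 0.1325] toolshift mm [0.1 1.7 0.5] xaxis deg 80.6 tilt 0.3 q [ 0.53  0.55 -0.93  2.1   0.62  0.8   0.61] F [-7.2 -2.4 10.4] gap 0.0548
[-0.35506543  1.42397774  0.05281425]
```

View pics/w16.png

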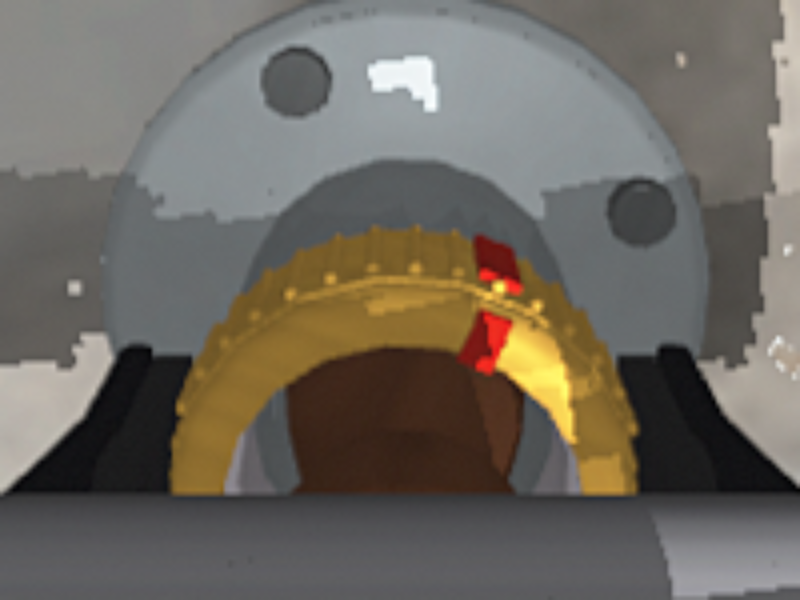

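View pics/s16.png

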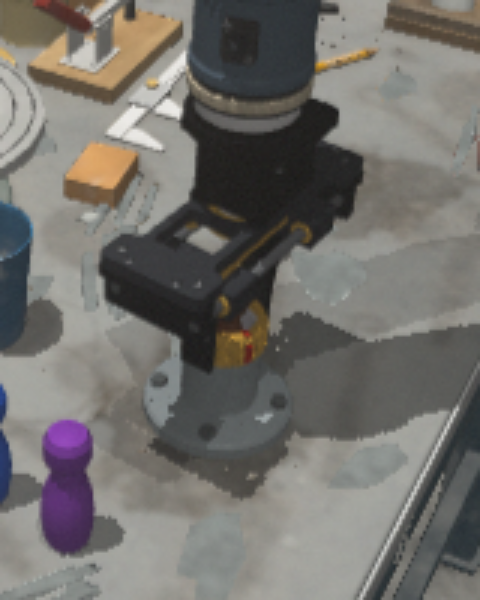

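```bash
python3 - <<'E'
from h import *
p=plane('wrist',220+486/4,150+343/4,.0855); c=np.array([.4757,.055]);print(np.degrees(np.arctan2(p[1]-c[1],p[0]-c[0])))
s=bot.get_state();print(s['time_s'],np.abs(s['qvel']).max(),s['finger_gap'])
print(bot.sign_off())
E
```

```text
149.11346640445177
18.25 0.0025464469963370965 0.05469058337888135
the job is handed in; nothing more can be done
None
```

I lowered the dark finial foot first through the collar until it touched the bore floor, then let go. I screwed the collar down to its stop, backed it off a quarter turn and handed in still gripping it, at 18.25 s of the 64 s allowed. No verdict was reported.

- **Finial:** touchdown was light: the vertical force reading changed by only about 2 N. The tool stopped at z = 0.162 m, which matches a foot resting at 18 mm. It stood upright and clear of the fingers in the pictures after release, and the last wrist picture still shows it clear of the fingers in the bore.
- **Collar at its stop:** it turned about 115° clockwise (2.0 rad, within the stated start range). The twist then rose to about 1.1 N m and the red mark stayed at 59° while the gripper slipped, so I took it as bottomed out.
- **Collar at hand-in:** after backing off, the mark stands at 149°, which is 90° (1.57 rad) from the stop. The arm was still, with the fingers at a 55 mm opening and the grip set to 30 N.
- **Bystanders:** no contact with the pale finial, the beaker, the tan block or the look-alikes was seen. I did not measure their final positions.
- **Measurements that disagreed:** before lowering, the cameras disagreed by about 1–2 mm on how well the finial was centred over the bore. My measured heights also read 2–7 mm low against the text (knob top 89 mm against 96 mm). While holding at the end, the force reading showed about 10 N vertically and 7 N sideways, well under the 120 N limit.

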